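# Scoop softener salt tablets from the tub into the glass jar

## Robot

A 6-joint arm with a two-finger parallel gripper is mounted at the origin on the work surface. World frame = base frame: x ahead of the robot, y to its left, z up, the work surface at z = 0. Lengths are in m, angles in rad, forces in N, time in s.
With the tool pointing down it reaches from about 0.275 to 0.875 m from the base axis. Payload 12.5 kg.
Tool frame: the origin (TCP) lies at the centre of the arm's flange, where the gripper is bolted on; the fingertips stand 173 mm ahead of it and the grasp point (between the pads) lies 155 mm ahead of it; z points along the fingers, y is the direction in which the jaws open and shut (so a half turn about z gives the same grasp; the last joint's range is limited). The gripper opens to 85 mm and grips with 20 to 120 N. Pads are 22 mm wide; open, the fingers measure 114 mm over their backs; the gripper's body (76 mm by 85 mm) begins 54 mm behind the grasp point. The pads swing forward as they close: fully open they stand 13 mm farther back than shut.
Start: joints at [1.166, 0.351, 1.652, -0, 1.139, -0.085], TCP at [0.173, 0.522, 0.405] pointing down, gripper open.
Joint ranges: [-2.75, 2.75], [-0.79, 2.1], [0.01, 2.65], [-1.57, 4.71], [0.07, 3.14], [-2.87, 2.87]. Speed limits (rad/s): [2.22, 2.22, 2.79, 3.14, 3.14, 3.14].

## Interface

Orientations are given as a unit quaternion [x, y, z, w].
In Python, from rig import get_obs, camera, robot, finder gives the robot as it stands.
- The arm moves only by the tool step_arm, never from a script. Its arguments are lists of equal length, an entry for each row: "dr": the turn, a rotation vector about the tool's x, y, z in degrees, a list of three; "delta_pos": the shift along the tool's x, y, z in m, a list of three; "grip": the finger opening in m, from 0 to 0.0854. A call has 1 to 20 rows; each row is the pose to reach, as a shift and turn from the pose commanded when the call began, along the tool's axes at that moment; what a row does not reach only later rows make up. A row lasts 1/8 s, in which the tool goes at most 62.5 mm and 10.7 degrees, less where a joint would pass 70% of its speed; a pose out of reach is approached as far as the arm can. A call with a gripper value outside its range is refused whole. The fingers move at their own pace and stop on an object; "force" is the grip in N (left out, the last holds). Time passes only in rows, so rows that repeat a pose let the fingers close. It gives the time, the measured TCP pose, the force and the opening at its end, in the units of the state.
- get_obs(): the state, without advancing time (a new reading comes with each control period).
- camera(name): name is "scene" or "top"; returns a dict with "img" (384x512x3 uint8, red, green, blue), "intrinsics" (3x3 intrinsics, pixels), "R" (3x3) and "t" (3): a world point X has camera coordinates R X + t. Camera axes: x right, y down, z forward; pixel columns grow to the right and rows downward; lengths in m; the calibration is good to about 2 mm. A picture is of the moment at which its call begins. There is no depth.
- robot.close_job(): hands the job in, once; it reports no verdict.
Trained networks look in the newest picture that a camera, given by its name, has taken for a name from the list of things; names that differ only in an ending like _2 or _b are one class to them, and where a whole thing is asked for, a point or a joint stands for the part that bears it (a point fixed in the world has none). Each returns a list of dicts, best first, with "p" (0 to 1); they miss things now and then, are a little off and sometimes report something else, mostly with a low value. They report only what shows in the picture. A call takes as long as a camera call.
- finder.regions_of(camera, target): "mask" (384x512 bool, what is visible of it) and "box" ([centre column, centre row, width, height] in pixels, round what is visible of it).
The state is a dict: "time": time; "q": joint angles; "joint_vel": joint speeds; "joint_efforts": joint torques, N m; "eef_pos": TCP position; "ee_rot": TCP orientation; "ft_force": force on the tool from outside, world axes, zero at the start; "moment": the same for the moment, N m; "opening": opening from 0.0 (shut) to 1.0 (fully open).
Only numpy, scipy, OpenCV 4.12 (cv2) and the standard library are available. Lean on these libraries where they do the work, as an engineer would, in place of code of your own. Each camera call takes 0.05 s, during which the arm holds its last target.

## Task

Use the blue scoop to move at least four of the five white salt tablets from the grey tub into the open glass jar, without touching the tablets with the fingers and without spilling any: one that you leave must stay in the tub. Be gentle with the jar, which stays standing where it is, and leave the other things alone. Finish by laying the scoop down flat, right way up, on the floor of the drip tray.

Things in the scene. Friction and masses are not known exactly. Their poses are not given: they have to be found in the camera images.
- scoop: blue plastic scoop, about 0.12 kg, lying flat, mouth roughly to +y. Origin under the middle of its flat bowl, x out of the open mouth, z up. Bowl 100 mm long (x -50 to 50), 72 wide, floor 2.5 thick; back wall and rear half of sides 38 high, sides fall to 14 and end 14 short of the front edge
- scoop_grip (a point): point to grip, at (-96, 0, 90) mm in the scoop's frame, on its straight flat-sided handle, which is 22 mm wide (along y), 18 mm thick and rises backwards at 50 degrees from (-46, 0, 30) to its end at (-123, 0, 122) mm
- scoop_lip (a point): middle of the front edge of the scoop's floor, at (50, 0, 0) mm in the scoop's frame
- tub: grey open tub of tablets, fixed. Origin under its centre; x from its low front to its far wall (roughly world +y), z up. Inner floor 12 mm up, flat from x = -125 to 125 mm; 88 mm wide inside; side walls 5 mm thick, tops at 52 mm, beyond x = 51 mm at 78 mm; low front wall top at 27 mm; the far wall slopes outwards from x = 125 mm at the floor to about 166 mm at its top (78 mm up)
- jar: open round greenish glass jar, loose, 124 mm across outside and 116 mm inside, 90 mm high, inner floor 6 mm; origin under its centre, z up; about 0.65 kg
- jar_mouth (a point): centre of the jar's mouth, level with its rim, 90 mm above its origin
- tray: galvanised steel drip tray, 600 by 1200 mm (x by y) with a 16 mm rim, fixed; origin under its centre; its floor, on which everything stands, is 4 mm above the origin
- tablet0: white water-softener salt tablet, round pillow shape 27 mm across and 20 mm thick with bevelled edges, smooth, 16 g; origin at its centre; it starts flat in the far part of the tub
- tablet1: white water-softener salt tablet, round pillow shape 27 mm across and 20 mm thick with bevelled edges, smooth, 16 g; origin at its centre; it starts flat in the far part of the tub
- tablet2: white water-softener salt tablet, round pillow shape 27 mm across and 20 mm thick with bevelled edges, smooth, 16 g; origin at its centre; it starts flat in the far part of the tub
- tablet3: white water-softener salt tablet, round pillow shape 27 mm across and 20 mm thick with bevelled edges, smooth, 16 g; origin at its centre; it starts flat in the far part of the tub
- tablet4: white water-softener salt tablet, round pillow shape 27 mm across and 20 mm thick with bevelled edges, smooth, 16 g; origin at its centre; it starts flat in the far part of the tub
- canister: closed paper-labelled can, 84 mm across, 100 mm high; origin under its centre; leave alone
- jar_lid: the jar's twist lid, a steel disc 128 mm across and 18 mm high, lying flat; origin under its centre; leave alone
- brush: wooden-handled scrub brush, about 200 mm long and 38 mm high, lying on its bristles; origin about its middle; leave alone
- cleaner: closed bottle with a red cap, 72 mm across, 190 mm high; origin under its centre; leave alone
- mug: blue mug, 80 mm across, 90 mm high; origin under its centre; leave alone

How it is judged:
By the outcome, as a careful person would: the job done as asked, in the order asked, and still so for the second after the job is handed in, with the robot touching nothing.
It also fails if it takes over 64 s, if anything falls off the work surface, if the arm or the gripper's body presses on something with over 40 N, if the wrist force passes 120 N, or if a joint passes its speed limit or range.

## Working session

There is one attempt and no reset: what is moved stays moved. The work goes in short steps, Python scripts to look and compute and a tool call to move; the robot and the scene stay as the last step left them, time stands still between calls to the robot, and variables do not carry over. Pictures are saved under pics/ and viewed, and the job is handed in when it is done.

Besides the shell and the picture viewer there is one more tool, called after "Emit:" by a JSON object that holds its "name" and its "arguments", one argument or row to a line. step_arm: Moves the arm, as the interface text tells. Its arguments: {"type":"object","properties":{"dr":{"type":"array","items":{"type":"array","items":{"type":"number"}}},"delta_pos":{"type":"array","items":{"type":"array","items":{"type":"number"}}},"grip":{"type":"array","items":{"type":"number"}},"force":{"type":"number"}},"required":["dr","delta_pos","grip"]}

```bash
ls -la; mkdir -p pics; python3 - <<'E'
from rig import get_obs, camera, robot, finder
import cv2,numpy as np
o=get_obs(); print(o)
for n in ["scene","top"]:
    c=camera(n); cv2.imwrite(f"pics/{n}0.png",c["img"][:,:,::-1]); print(n,c["intrinsics"],c["R"],c["t"])
E
```

```text
total 12
drwxr-xr-x  3 agent agent 4096 Dec  6 08:35 .
drwxr-xr-x 23 root  root  4096 Dec  6 08:35 ..
drwxr-xr-x  2 agent agent 4096 Dec  6 08:35 pics
{'time': 0.0, 'q': array([ 1.16640683e+00,  3.51251366e-01,  1.65246956e+00, -1.45746808e-06,
        1.13912088e+00, -8.45706500e-02]), 'joint_vel': array([ 4.21211505e-04, -1.45170783e-03,  1.21729325e-03, -2.54501245e-05,
        7.36086789e-04,  8.14582137e-04]), 'joint_efforts': array([ 2.21211980e-03, -5.06099403e+01, -2.91416788e+01, -1.99304253e-05,
        4.37756506e-03, -1.72297206e-05]), 'eef_pos': array([0.17282115, 0.52199212, 0.40413273]), 'ee_rot': array([ 1.59228452e-01,  9.87241566e-01, -6.06162035e-04, -1.50537459e-04]), 'ft_force': array([-0.49624268,  0.0425068 , -0.25858368]), 'moment': array([ 0.00337632, -0.00178687, -0.03277577]), 'opening': 1.0008099302025917}
scene [[494.21023964   0.         259.51212189]
 [  0.         494.21023964 187.3797577 ]
 [  0.           0.           1.        ]] [[ 7.33948510e-01  6.79205026e-01 -3.43359998e-04]
 [ 5.41951547e-01 -5.85937056e-01 -6.02466836e-01]
 [-4.09399690e-01  4.41993552e-01 -7.98143843e-01]] [-0.46651454 -0.19151969  1.83591562]
top [[420.86325346   0.         252.80048657]
 [  0.         420.86325346 184.23059056]
 [  0.           0.           1.        ]] [[-0.03002325 -0.99945819 -0.01348834]
 [-0.99455427  0.03121787 -0.0994346 ]
 [ 0.09980181  0.01042953 -0.99495267]] [0.12518563 0.5732053  1.14593531]
```

View pics/scene0.png

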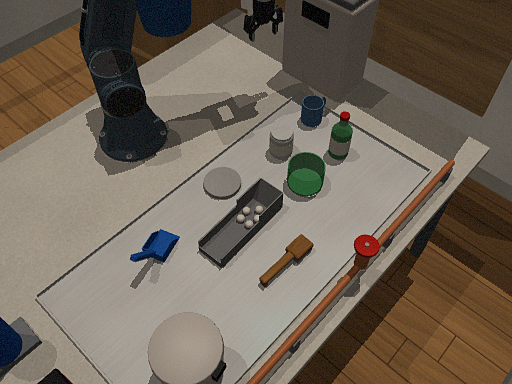

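View pics/top0.png

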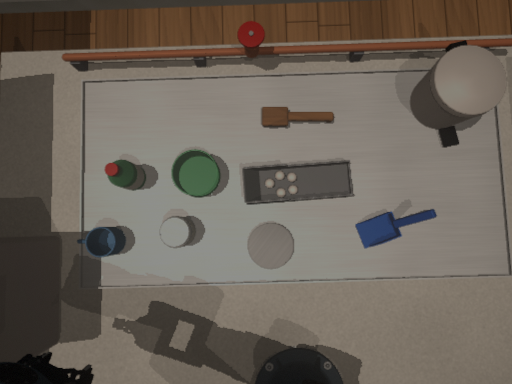

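```bash
cat > h.py <<'E'
import numpy as np, cv2
from scipy.spatial.transform import Rotation as R
from scipy.optimize import minimize
from rig import get_obs, camera, robot, finder
def proj(c,P):
    P=np.atleast_2d(P); q=P@c["R"].T+c["t"]; u=q@c["intrinsics"].T
    return u[:,:2]/u[:,2:]
def back(c,uv,z):
    uv=np.atleast_2d(uv); d=np.c_[uv,np.ones(len(uv))]@np.linalg.inv(c["intrinsics"]).T@c["R"]
    o=-c["R"].T@c["t"]; s=(z-o[2])/d[:,2]; return o+d*s[:,None]
def box(x0,x1,y0,y1,z0,z1): return np.array([[x,y,z] for x in(x0,x1) for y in(y0,y1) for z in(z0,z1)])/1e3
def cyl(r,z0,z1):
    a=np.linspace(0,2*np.pi,40,endpoint=False)
    return np.vstack([np.c_[r*np.cos(a),r*np.sin(a),0*a+z] for z in(z0,z1)])/1e3
def scoop_parts():
    side=np.array([[-50,0],[-50,38],[0,38],[36,14],[36,0]])
    p=[box(-50,50,-36,36,0,2.5),box(-50,-47,-36,36,0,38)]
    for y0,y1 in((-36,-33),(33,36)): p.append(np.array([[x,y,z] for x,z in side for y in(y0,y1)])/1e3)
    a=np.array([-46,30.]);b=np.array([-123,122.]);d=(b-a)/np.linalg.norm(b-a);n=np.array([d[1],-d[0]])*9
    p.append(np.array([[q[0],y,q[1]] for q in(a+n,a-n,b+n,b-n) for y in(-11,11)])/1e3)
    return p
def tub_parts():
    w=44;p=[box(-130,130,-49,49,0,12)]
    for s in(-1,1):
        y0,y1=sorted((s*44,s*49)); p.append(box(-130,51,y0,y1,0,52))
        p.append(np.array([[x,y,z] for x,z in((51,0),(51,78),(170,78),(125,0)) for y in(y0,y1)])/1e3)
    p.append(box(-130,-125,-49,49,0,27))
    p.append(np.array([[x,y,z] for x,z in((125,12),(130,12),(166,78),(171,78)) for y in(-49,49)])/1e3)
    return p
PARTS=dict(scoop=scoop_parts(),tub=tub_parts(),jar=[cyl(62,0,90)],canister=[cyl(42,0,100)],jar_lid=[cyl(64,0,18)],cleaner=[cyl(36,0,120)])
def render(c,parts,T,S=2):
    m=np.zeros((384*S,512*S),np.uint8)
    Rm,t=T
    for p in parts:
        uv=proj(c,p@Rm.T+t)
        h=cv2.convexHull(((uv+.5)*S-.5).astype(np.float32))
        cv2.fillConvexPoly(m,np.round(h*16).astype(np.int32),1,shift=4)
    return m
def masks(cams,name):
    out={}
    for n in cams:
        r=finder.regions_of(n,name)
        if r: out[n]=r
    return out
def fit(cams,ms,parts,x0,z=.004,yaw=True,step=(.02,.02,.1)):
    S=2; M={n:cv2.resize(m.astype(np.uint8),None,fx=S,fy=S,interpolation=cv2.INTER_NEAREST) for n,m in ms.items()}
    def cost(v):
        Rm=R.from_euler('z',v[2] if yaw else 0).as_matrix(); e=0
        for n in M:
            r=render(cams[n],parts,(Rm,np.array([v[0],v[1],z])))
            e+=1-(r&M[n]).sum()/max(1,(r|M[n]).sum())
        return e/len(M)
    x0=np.array(x0,float); k=3 if yaw else 2
    best=None
    for _ in range(3):
        sx=np.vstack([x0[:k]]+[x0[:k]+np.eye(k)[i]*step[i] for i in range(k)])
        f=(lambda v:cost(v)) if yaw else (lambda v:cost([v[0],v[1],0]))
        r=minimize(f,x0[:k],method='Nelder-Mead',options=dict(initial_simplex=sx,xatol=1e-4,fatol=1e-5))
        x0=np.r_[r.x,x0[k:]]; step=np.array(step)/3
    return r.x,r.fun
E
cat > m1.py <<'E'
from h import *
cams={n:camera(n) for n in("scene","top")}
np.save
for name in ["scoop","tub","jar","canister","jar_lid","cleaner","tablet0","brush"]:
    ms=masks(cams,name)
    for n,r in ms.items(): print(name,n,[(round(d["p"],2),np.round(d["box"]).astype(int).tolist(),int(d["mask"].sum())) for d in r[:6]])
    if name in PARTS:
        g={n:r[0]["mask"] for n,r in ms.items()}
        b=back(cams["top"],ms["top"][0]["box"][:2],.03)[0]
        if name in("scoop","tub"):
            for n0 in (1.35,1.6,1.85):
                print(name,fit(cams,g,PARTS[name],[b[0],b[1],n0]))
        else:
            print(name,fit(cams,g,PARTS[name],[b[0],b[1],0],yaw=False))
        for n in g: print("   single",n,fit(cams,{n:g[n]},PARTS[name],[b[0],b[1],1.6],yaw=name in("scoop","tub")))
E
python3 m1.py
```

```text
scoop scene [(0.57, [155, 248, 49, 34], 887)]
scoop top [(0.88, [395, 230, 78, 37], 1459)]
scoop (array([ 0.43794719, -0.23361706,  1.92695214]), np.float64(0.0903086857024386))
scoop (array([ 0.4377633 , -0.23424943,  1.93536478]), np.float64(0.08880021337007105))
scoop (array([ 0.43825243, -0.23318321,  1.927394  ]), np.float64(0.09059126281275964))
   single scene (array([ 0.43626154, -0.23596456,  1.92655347]), np.float64(0.08368200836820083))
   single top (array([ 0.4389382 , -0.23277068,  1.91767073]), np.float64(0.056363339323639905))
tub scene [(0.67, [242, 222, 80, 90], 3339)]
tub top [(0.78, [299, 180, 109, 45], 3717), (0.33, [126, 176, 43, 30], 893)]
tub (array([ 0.57795198, -0.03637278,  1.62250031]), np.float64(0.10623215913683864))
tub (array([ 0.5774202 , -0.03707135,  1.62038094]), np.float64(0.10623151113008006))
tub (array([ 0.5782959 , -0.0362724 ,  1.62050699]), np.float64(0.10645551418591709))
   single scene (array([ 0.57695615, -0.03918331,  1.61757445]), np.float64(0.09662640566430658))
   single top (array([ 0.57832131, -0.03541633,  1.62048161]), np.float64
[... 1068 characters left out ...]
oat64(0.03149034973153386))
cleaner scene [(0.97, [340, 136, 26, 54], 767)]
cleaner top [(0.78, [125, 177, 46, 30], 942), (0.56, [298, 183, 108, 45], 3675)]
cleaner (array([0.60756976, 0.4494407 ]), np.float64(0.12954831020834762))
   single scene (array([0.60383488, 0.45141933]), np.float64(0.15321601941747576))
   single top (array([0.60893988, 0.45178146]), np.float64(0.06720770986558455))
tablet0 scene [(0.61, [261, 207, 4, 8], 38), (0.56, [241, 218, 10, 8], 36)]
tablet0 top [(0.62, [290, 179, 6, 9], 63), (0.48, [279, 192, 5, 15], 60), (0.48, [270, 185, 14, 8], 64)]
brush scene [(0.67, [288, 261, 56, 48], 815)]
brush top [(0.81, [298, 116, 69, 21], 954), (0.49, [197, 173, 48, 47], 1813)]
```

```bash
cat > ov.py <<'E'
from h import *
import sys
cams={n:camera(n) for n in("scene","top")}
sc=[.438,-.2338,1.927];tu=[.5778,-.0366,1.6205];ja=[.609,.262,0]
def ov(n,out,crop,S):
    c=cams[n]; x0,y0,w,h=crop
    im=cv2.resize(c["img"][y0:y0+h,x0:x0+w,::-1],None,fx=S,fy=S,interpolation=cv2.INTER_CUBIC)
    def pl(P,pose,col,closed=True):
        P=np.array(P)/1e3@R.from_euler('z',pose[2]).as_matrix().T+[pose[0],pose[1],.004]
        uv=(proj(c,P)-[x0,y0]+.5)*S
        cv2.polylines(im,[np.round(uv*8).astype(np.int32)],closed,col,1,cv2.LINE_AA,3)
    pl([[-50,-36,0],[50,-36,0],[50,36,0],[-50,36,0]],sc,(0,255,255))
    pl([[-50,-36,38],[0,-36,38],[36,-36,14],[36,-36,0]],sc,(0,255,255),False)
    pl([[-50,36,38],[0,36,38],[36,36,14],[36,36,0]],sc,(0,255,255),False)
    pl([[-50,36,38],[-50,-36,38]],sc,(0,255,255))
    pl([[-46,0,30],[-123,0,122]],sc,(0,255,0))
    pl([[-96,-11,90],[-96,11,90]],sc,(0,0,255))
    for y in(44,-44): pl([[-125,y,12],[125,y,12],[166,y,78],[51,y,78],[51,y,52],[-125,y,52],[-125,y,27]],tu,(0,255,255),False)
    pl([[125,-44,12],[125,44,12]],tu,(0,255,0));pl([[166,-44,78],[166,44,78]],tu,(0,255,0));pl([[-125,-44,12],[-125,44,12]],tu,(0,255,0));pl([[-125,-44,27],[-125,44,27]],tu,(0,255,0))
    for r,z in((62,0),(62,90),(58,90)):
        pl([[r*np.cos(a),r*np.sin(a),z] for a in np.linspace(0,6.28,40)],ja,(0,255,255))
    cv2.imwrite(out,im)
if __name__=="__main__":
    ov("top","pics/ovt.png",(160,140,280,120),2.8)
    ov("scene","pics/ovs.png",(120,140,220,150),3.6)
E
python3 ov.py
```

```text
(no output)
```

View pics/ovt.png

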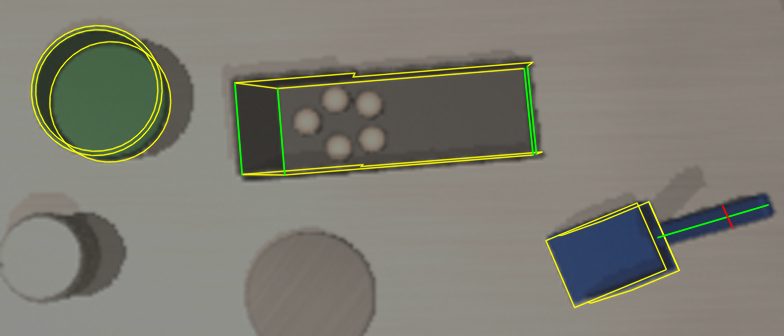

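View pics/ovs.png

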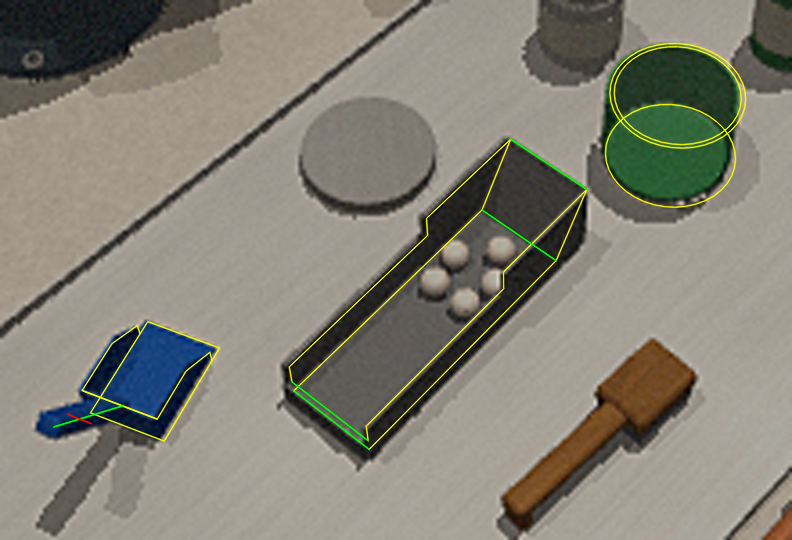

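```bash
cat >> h.py <<'E'
L=np.radians(20)
def Rscoop(yaw,pitch):  # pitch>0 mouth up
    return R.from_euler('z',yaw)*R.from_euler('y',-pitch)
c_,s_=np.cos(L),np.sin(L)
RST=R.from_matrix(np.array([[c_,0,s_],[0,-1,0],[s_,0,-c_]]).T.T)  # columns: tool x,y,z in scoop frame
def tool_for(yaw,pitch,scoop_pt,world_pt,gripoff=(-.096,0,.090),gd=.155,rst=None):
    """TCP pose so that scoop-frame point scoop_pt is at world_pt"""
    rst=rst or RST
    Rs=Rscoop(yaw,pitch); Rt=Rs*rst
    grip=np.array(world_pt)+Rs.apply(np.array(gripoff)-np.array(scoop_pt))
    return grip-Rt.apply([0,0,gd]),Rt
def delta(pos,Rt,base=None):
    if base is None:
        o=get_obs(); p0,R0=o["eef_pos"],R.from_quat(o["ee_rot"])
    else: p0,R0=base
    return np.round(np.degrees((R0.inv()*Rt).as_rotvec()),1),np.round(R0.inv().apply(pos-p0),4)
E
python3 - <<'E'
from h import *
print(RST.as_matrix())
g=np.array([-.096,0,.09])
p,Rt=tool_for(1.925,0,(0,0,0),(.438,-.234,.004))
print(p); z=Rt.apply([0,0,1])
print(delta(p-.08*z,Rt)); print(delta(p,Rt,(p-.08*z,Rt)))
c={n:camera(n) for n in("top",)}
for d in finder.regions_of("top","tablet0"):
  w=back(c["top"],d["box"][:2],.026)[0]; t=R.from_euler('z',-1.6205).apply(w-[.5778,-.0366,0]); print(round(d["p"],2),d["box"],np.round(t,3))
E
```

```text
[[ 0.93969262  0.          0.34202014]
 [ 0.         -1.          0.        ]
 [ 0.34202014  0.         -0.93969262]]
[ 0.48968425 -0.37376283  0.23965236]
(array([-9. , 18.6, 50.8]), array([-0.5995, -0.7722,  0.0898]))
(array([0., 0., 0.]), array([0.  , 0.  , 0.08]))
0.59 [292.7, 189.1, 9.4, 5.6] [0.034 0.016 0.026]
0.41 [280.3, 193.3, 7.4, 13.3] [0.07  0.025 0.026]
0.38 [280.2, 176.5, 12.3, 8.6] [ 0.066 -0.022  0.026]
```

Emit:
{"name": "step_arm", "arguments": {
  "dr": [
    [-9, 18.6, 50.8],
    [-9, 18.6, 50.8],
    [-9, 18.6, 50.8],
    [-9, 18.6, 50.8],
    [-9, 18.6, 50.8],
    [-9, 18.6, 50.8],
    [-9, 18.6, 50.8],
    [-9, 18.6, 50.8],
    [-9, 18.6, 50.8],
    [-9, 18.6, 50.8],
    [-9, 18.6, 50.8],
    [-9, 18.6, 50.8],
    [-9, 18.6, 50.8],
    [-9, 18.6, 50.8],
    [-9, 18.6, 50.8],
    [-9, 18.6, 50.8],
    [-9, 18.6, 50.8],
    [-9, 18.6, 50.8]
  ],
  "delta_pos": [
    [-0.5995, -0.7722, 0.0898],
    [-0.5995, -0.7722, 0.0898],
    [-0.5995, -0.7722, 0.0898],
    [-0.5995, -0.7722, 0.0898],
    [-0.5995, -0.7722, 0.0898],
    [-0.5995, -0.7722, 0.0898],
    [-0.5995, -0.7722, 0.0898],
    [-0.5995, -0.7722, 0.0898],
    [-0.5995, -0.7722, 0.0898],
    [-0.5995, -0.7722, 0.0898],
    [-0.5995, -0.7722, 0.0898],
    [-0.5995, -0.7722, 0.0898],
    [-0.5995, -0.7722, 0.0898],
    [-0.5995, -0.7722, 0.0898],
    [-0.5995, -0.7722, 0.0898],
    [-0.5995, -0.7722, 0.0898],
    [-0.5995, -0.7722, 0.0898],
    [-0.5995, -0.7722, 0.0898]
  ],
  "grip": [0.0854, 0.0854, 0.0854, 0.0854, 0.0854, 0.0854, 0.0854, 0.0854, 0.0854, 0.0854, 0.0854, 0.0854, 0.0854, 0.0854, 0.0854, 0.0854, 0.0854, 0.0854],
  "force": 100
}}

```text
time: 3.45
eef_pos: [0.4991, -0.3989, 0.3146]
ee_rot: [0.562, 0.808, 0.1, -0.143]
ft_force: [-0.7, 0.6, 0.4]
opening: 0.995
```

```bash
cat > look.py <<'E'
from h import *
import sys
n,out,x0,y0,w,h,S=sys.argv[1],sys.argv[2],*map(float,sys.argv[3:8])
c=camera(n); x0,y0,w,h=map(int,(x0,y0,w,h))
cv2.imwrite("pics/"+out,cv2.resize(c["img"][y0:y0+h,x0:x0+w,::-1],None,fx=S,fy=S,interpolation=cv2.INTER_CUBIC))
E
python3 - <<'E'
from h import *
p,Rt=tool_for(1.925,0,(0,0,0),(.438,-.234,.004))
print(delta(p,Rt), get_obs()["time"])
E
python3 look.py scene p2.png 60 100 220 160 3.6
```

```text
(array([ 0., -0.,  0.]), array([-0.0004, -0.0001,  0.0796])) 3.45
```

View pics/p2.png

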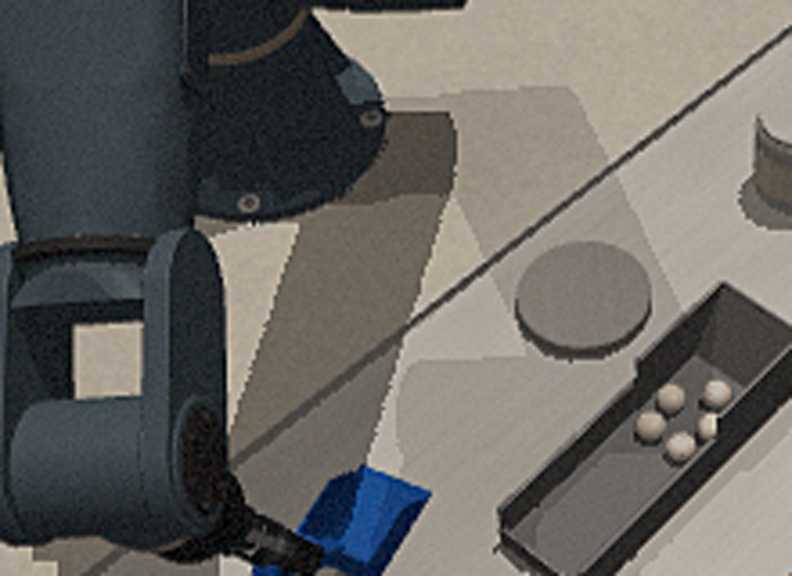

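Emit:
{"name": "step_arm", "arguments": {
  "dr": [
    [0, 0, 0],
    [0, 0, 0],
    [0, 0, 0],
    [0, 0, 0],
    [0, 0, 0],
    [0, 0, 0],
    [0, 0, 0],
    [0, 0, 0],
    [0, 0, 0],
    [0, 0, 0]
  ],
  "delta_pos": [
    [0, 0, 0.04],
    [0, 0, 0.07],
    [0, 0, 0.08],
    [0, 0, 0.08],
    [0, 0, 0.08],
    [0, 0, 0.08],
    [0, 0, 0.08],
    [0, 0, 0.08],
    [0, 0, 0.08],
    [0, 0, 0.08]
  ],
  "grip": [0.0854, 0.0854, 0.0854, 0.0, 0.0, 0.0, 0.0, 0.0, 0.0, 0.0],
  "force": 100
}}

```text
time: 4.75
eef_pos: [0.49, -0.3742, 0.2406]
ee_rot: [0.563, 0.809, 0.099, -0.141]
ft_force: [1.0, -2.1, 5.5]
opening: 0.242
```

```bash
python3 look.py top p3.png 330 170 130 100 6;python3 look.py scene p3b.png 90 180 130 100 6
```

```text
(no output)
```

View pics/p3.png

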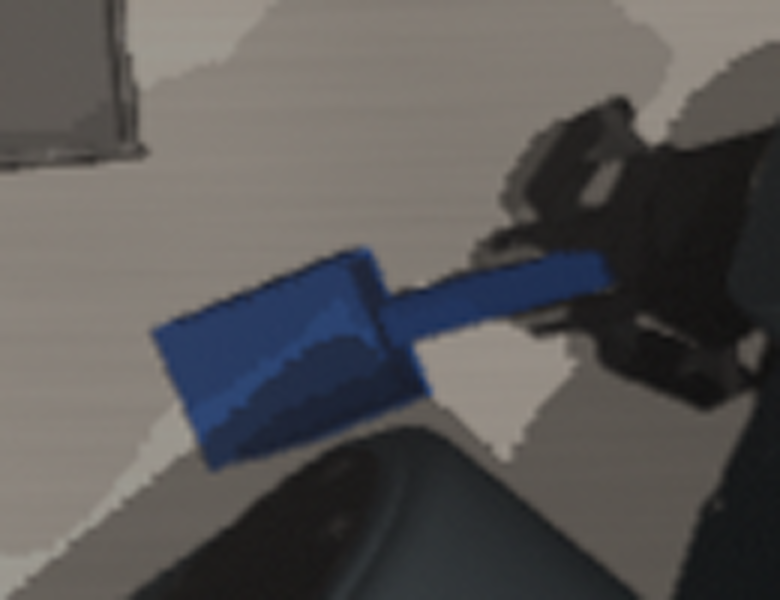

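View pics/p3b.png

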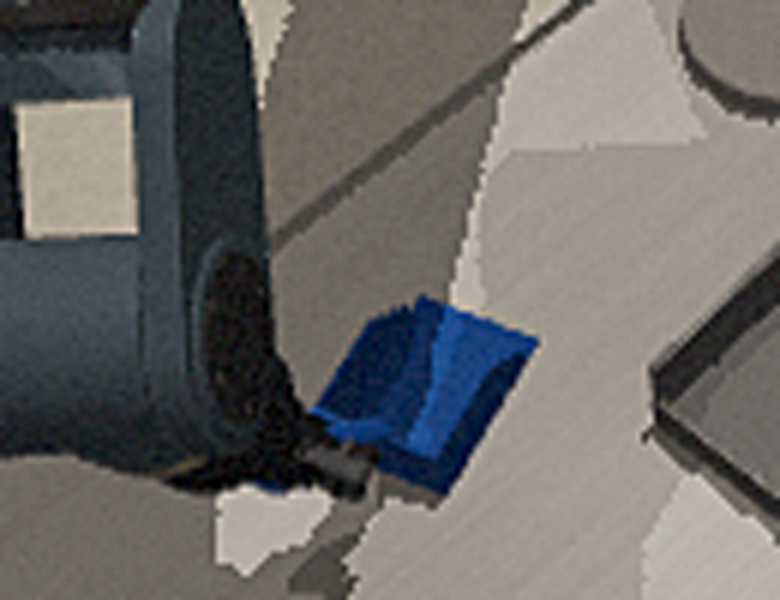

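```bash
python3 - <<'E'
from h import *
cams={n:camera(n) for n in("scene","top")}
ms=masks(cams,"scoop")
for n,r in ms.items():
    print(n,r[0]["p"],r[0]["box"],r[0]["mask"].sum())
    cv2.imwrite(f"pics/m_{n}.png",r[0]["mask"].astype(np.uint8)*255)
    print(fit(cams,{n:r[0]["mask"]},PARTS["scoop"],[.438,-.234,1.925]))
o=get_obs();print(o["eef_pos"],o["ft_force"],o["moment"])
E
```

```text
scene 0.63 [159.9, 246.6, 35.1, 32.9] 710
(array([ 0.43785063, -0.23422482,  1.99656629]), np.float64(0.2422360248447205))
top 0.68 [392.4, 231.0, 71.6, 39.6] 1409
(array([ 0.43874778, -0.23296539,  1.92406659]), np.float64(0.09468709256844854))
[ 0.49000106 -0.37418799  0.24060419] [ 0.46419033 -1.90640027  4.52968237] [-0.1316941   0.06925493  0.056589  ]
```

```bash
cat >> h.py <<'E'
TUB=np.array([.5778,-.0366,.004]); TY=1.6205
GO=(-.096,0,.091); LIP=(.05,0,0)
def tubpt(x,y,z): return TUB+R.from_euler('z',TY).apply([x,y,z])
def seq(wps):
    """wps: (yaw,pitch_deg,world lip pos) -> deltas all from the current pose"""
    o=get_obs(); b=(o["eef_pos"],R.from_quat(o["ee_rot"])); pr=b
    for y,p,w in wps:
        pos,Rt=tool_for(y,np.radians(p),LIP,w,GO)
        d=delta(pos,Rt,b); dist=np.linalg.norm(pos-pr[0]); ang=np.degrees((pr[1].inv()*Rt).magnitude())
        print("dr",d[0].tolist(),"dp",d[1].tolist(),"| step mm %.0f deg %.0f rows %.1f"%(dist*1e3,ang,max(dist/.0625,ang/10.7))); pr=(pos,Rt)
def lipnow(yaw_ref=TY):
    o=get_obs(); Rt=R.from_quat(o["ee_rot"]); Rs=Rt*RST.inv()
    g=o["eef_pos"]+Rt.apply([0,0,.155]); lip=g-Rs.apply(np.array(GO)-LIP)
    t=R.from_euler('z',-TY).apply(lip-TUB); x=Rs.apply([1,0,0])
    print("t %.2f lip world"%o["time"],np.round(lip,4),"tub",np.round(t,4),"pitch %.1f yaw %.3f"%(np.degrees(np.arcsin(x[2])),np.arctan2(x[1],x[0])),"F",np.round(o["ft_force"],1),"op %.3f"%o["opening"])
E
python3 - <<'E'
from h import *
lipnow()
l=np.array([.438,-.234,.004])+R.from_euler('z',1.925).apply([.05,0,0])
seq([(1.925,0,l+[0,0,.13]),(TY,0,tubpt(-.005,0,.12)),(TY,-3,tubpt(-.005,0,.03))])
E
```

```text
t 5.05 lip world [ 0.4214 -0.1878  0.0036] tub [-0.1433  0.1637 -0.0004] pitch -0.1 yaw 1.925 F [ 0.5 -1.9  4.5] op 0.238
dr [0.1, 0.1, 0.1] dp [0.0447, 0.0001, -0.1221] | step mm 130 deg 0 rows 2.1
dr [-5.9, 0.1, 16.5] dp [0.1268, 0.1385, -0.0815] | step mm 166 deg 17 rows 2.7
dr [-5.4, -2.9, 16.6] dp [0.111, 0.1422, -0.0023] | step mm 81 deg 3 rows 1.3
```

Emit:
{"name": "step_arm", "arguments": {
  "dr": [
    [0, 0, 0],
    [0, 0, 0],
    [0, 0, 0],
    [-3, 0, 8],
    [-5.9, 0.1, 16.5],
    [-5.9, 0.1, 16.5],
    [-5.9, 0.1, 16.5],
    [-5.9, 0.1, 16.5]
  ],
  "delta_pos": [
    [0.018, 0, -0.05],
    [0.038, 0, -0.1],
    [0.0447, 0, -0.1221],
    [0.07, 0.045, -0.11],
    [0.1, 0.095, -0.095],
    [0.1268, 0.1385, -0.0815],
    [0.1268, 0.1385, -0.0815],
    [0.1268, 0.1385, -0.0815]
  ],
  "grip": [0, 0, 0, 0, 0, 0, 0, 0]
}}

```text
time: 6.05
eef_pos: [0.5876, -0.2403, 0.3595]
ee_rot: [0.679, 0.713, 0.12, -0.127]
ft_force: [0.3, -0.8, -1.6]
opening: 0.248
```

```bash
python3 - <<'E'
from h import *
lipnow()
seq([(TY,-3,tubpt(-.005,0,.03)),(TY,-3,tubpt(-.005,0,.014))])
E
python3 look.py top p4.png 230 130 160 110 5;python3 look.py scene p4b.png 140 140 160 120 5
```

```text
t 6.05 lip world [ 0.5774 -0.0412  0.1231] tub [-0.0046  0.0007  0.1191] pitch 0.1 yaw 1.620 F [ 0.3 -0.8 -1.6] op 0.248
dr [-0.1, -3.1, -0.0] dp [-0.0152, 0.0005, 0.0783] | step mm 80 deg 3 rows 1.3
dr [-0.1, -3.1, -0.0] dp [-0.0207, 0.0005, 0.0934] | step mm 16 deg 0 rows 0.3
```

View pics/p4.png

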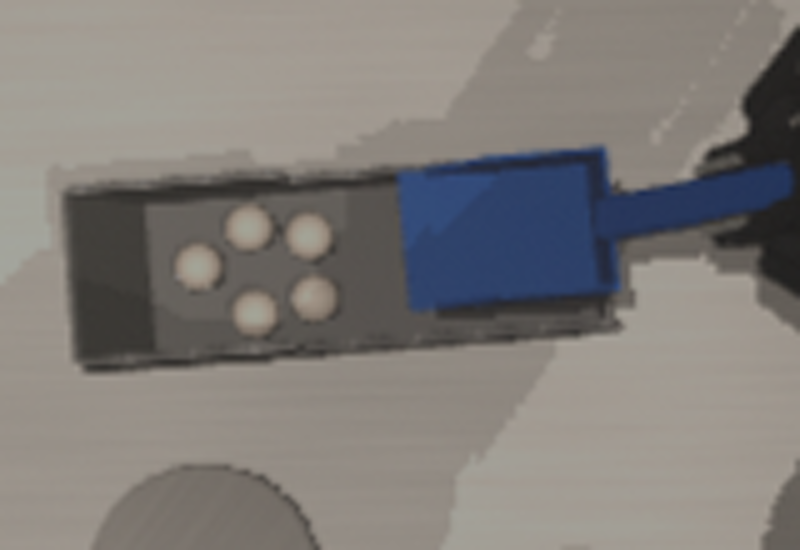

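View pics/p4b.png

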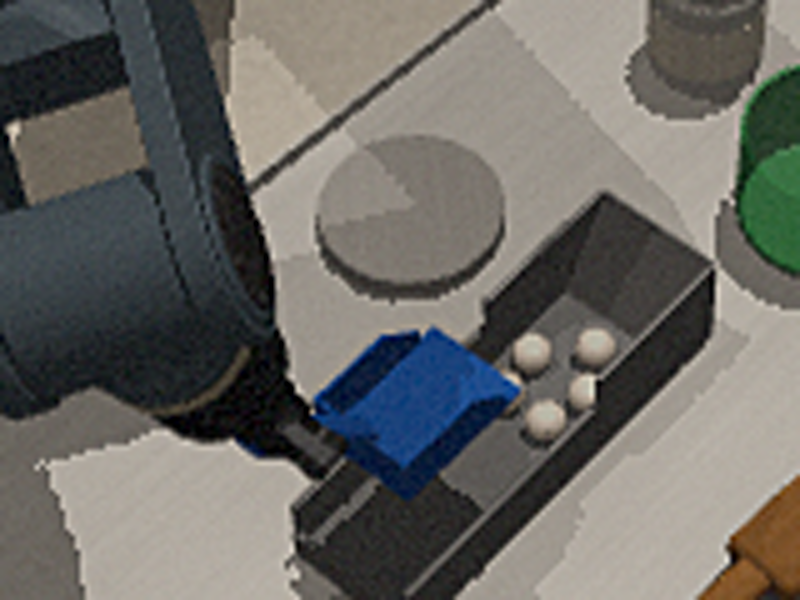

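```bash
python3 - <<'E'
from h import *
cams={n:camera(n) for n in("scene","top")}
ms=masks(cams,"scoop")
g={n:r[0]["mask"] for n,r in ms.items()}
for n in g:
    v,e=fit(cams,{n:g[n]},PARTS["scoop"],[.58,-.091,1.62],z=.1231); print(n,v,e)
    lip=np.array([v[0],v[1],.1231])+R.from_euler('z',v[2]).apply(LIP); print(lip,R.from_euler('z',-TY).apply(lip-TUB))
E
```

```text
scene [ 0.57703567 -0.09222278  1.73473127] 0.22418012726382774
[ 0.56887559 -0.04289315  0.1231    ] [-0.00584198  0.00922605  0.1191    ]
top [ 0.5810356  -0.09063305  1.60968205] 0.10674881788221813
[ 0.57909181 -0.04067085  0.1231    ] [-0.00413    -0.00108796  0.1191    ]
```

Emit:
{"name": "step_arm", "arguments": {
  "dr": [
    [0, -1.5, 0],
    [0, -3.1, 0],
    [0, -3.1, 0],
    [0, -3.1, 0],
    [0, -3.1, 0]
  ],
  "delta_pos": [
    [-0.0075, 0.0005, 0.04],
    [-0.0152, 0.0005, 0.0783],
    [-0.0207, 0.0005, 0.0934],
    [-0.0207, 0.0005, 0.0934],
    [-0.0207, 0.0005, 0.0934]
  ],
  "grip": [0, 0, 0, 0, 0]
}}

```text
time: 6.98
eef_pos: [0.588, -0.228, 0.2665]
ee_rot: [0.682, 0.716, 0.102, -0.106]
ft_force: [0.2, 0.6, -1.6]
opening: 0.246
```

```bash
python3 - <<'E'
from h import *
lipnow()
seq([(TY,-3,tubpt(-.005,0,.014)),(TY,-3,tubpt(-.005,0,.012)),(TY,-3,tubpt(-.005,0,.010)),(TY,-3,tubpt(.1,0,.012)),(TY,-3,tubpt(.12,0,.012))])
E
```

```text
t 6.97 lip world [ 0.5792 -0.0421  0.0195] tub [-0.0055 -0.0011  0.0155] pitch -3.1 yaw 1.619 F [ 0.2  0.6 -1.6] op 0.246
dr [0.1, 0.1, -0.0] dp [-0.0002, -0.0007, 0.0017] | step mm 2 deg 0 rows 0.0
dr [0.1, 0.1, -0.0] dp [-0.0008, -0.0007, 0.0036] | step mm 2 deg 0 rows 0.0
dr [0.1, 0.1, -0.0] dp [-0.0014, -0.0007, 0.0056] | step mm 2 deg 0 rows 0.0
dr [0.1, 0.1, -0.0] dp [0.0996, -0.0008, 0.0342] | step mm 105 deg 0 rows 1.7
dr [0.1, 0.1, -0.0] dp [0.1187, -0.0008, 0.0401] | step mm 20 deg 0 rows 0.3
```

Emit:
{"name": "step_arm", "arguments": {
  "dr": [
    [0, 0, 0],
    [0, 0, 0],
    [0, 0, 0]
  ],
  "delta_pos": [
    [-0.0005, -0.0003, 0.002],
    [-0.001, -0.0005, 0.004],
    [-0.001, -0.0005, 0.004]
  ],
  "grip": [0, 0, 0]
}}

```text
time: 7.35
eef_pos: [0.5873, -0.2276, 0.2617]
ee_rot: [0.682, 0.716, 0.102, -0.107]
ft_force: [-0.9, -3.0, 4.4]
opening: 0.241
```

```bash
python3 -c "
from h import *
lipnow()"
```

```text
t 7.35 lip world [ 0.5784 -0.0417  0.0148] tub [-0.0051 -0.0003  0.0108] pitch -3.0 yaw 1.619 F [-0.9 -3.   4.4] op 0.241
```

Emit:
{"name": "step_arm", "arguments": {
  "dr": [
    [0, 0, 0],
    [0, 0, 0],
    [0, 0, 0],
    [0, 0, 0],
    [0, 0, 0],
    [0, 0, 0],
    [0, 0, 0],
    [0, 0, 0],
    [0, 0, 0],
    [0, 0, 0],
    [0, 0, 0]
  ],
  "delta_pos": [
    [0.0095, 0, 0.003],
    [0.0191, 0, 0.0058],
    [0.0287, 0, 0.0087],
    [0.0382, 0, 0.0116],
    [0.0478, 0, 0.0145],
    [0.0573, 0, 0.0174],
    [0.0669, 0, 0.0204],
    [0.0765, 0, 0.0233],
    [0.086, 0, 0.0262],
    [0.0908, 0, 0.0276],
    [0.0908, 0, 0.0276]
  ],
  "grip": [0, 0, 0, 0, 0, 0, 0, 0, 0, 0, 0]
}}

```text
time: 8.72
eef_pos: [0.5828, -0.1323, 0.2617]
ee_rot: [0.682, 0.716, 0.102, -0.107]
ft_force: [1.7, -0.9, 3.1]
opening: 0.243
```

```bash
python3 -c "
from h import *
lipnow()"
python3 look.py top p5.png 230 130 160 110 5;python3 look.py scene p5b.png 190 160 120 90 6.6
```

```text
t 8.72 lip world [0.5738 0.0537 0.0149] tub [ 0.0904 -0.0005  0.0109] pitch -3.0 yaw 1.620 F [ 1.7 -0.9  3.1] op 0.243
```

View pics/p5.png

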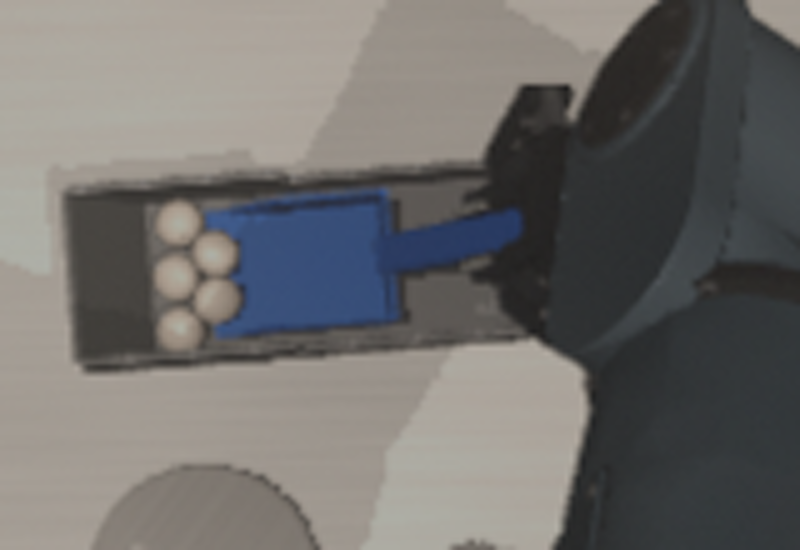

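View pics/p5b.png

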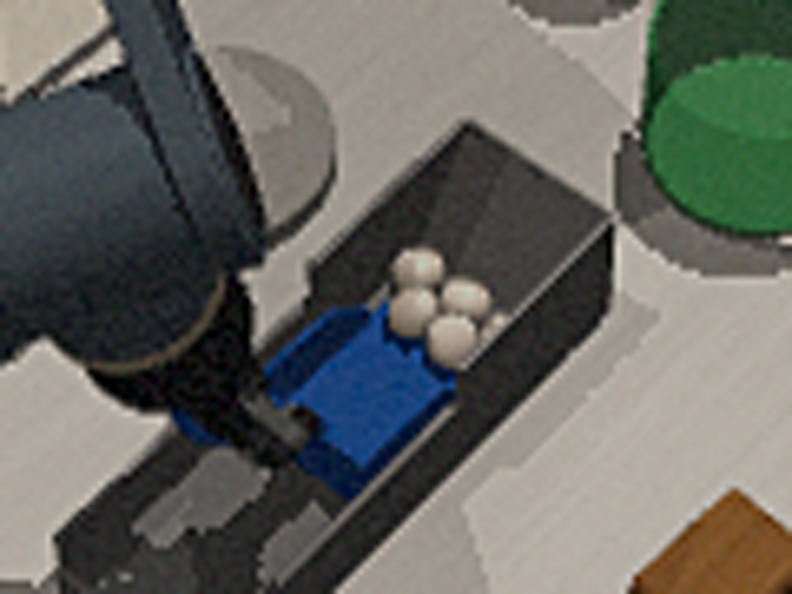

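Emit:
{"name": "step_arm", "arguments": {
  "dr": [
    [0, 0, 0],
    [0, 0, 0],
    [0, 0, 0],
    [0, 0, 0],
    [0, 0, 0],
    [0, 0, 0]
  ],
  "delta_pos": [
    [0.0067, 0, 0.002],
    [0.0134, 0, 0.0041],
    [0.0201, 0, 0.0061],
    [0.0258, 0, 0.0078],
    [0.0287, 0, 0.0087],
    [0.0287, 0, 0.0087]
  ],
  "grip": [0, 0, 0, 0, 0, 0]
}}

```text
time: 9.57
eef_pos: [0.5814, -0.1035, 0.2621]
ee_rot: [0.682, 0.716, 0.102, -0.106]
ft_force: [-0.5, -10.6, 9.2]
opening: 0.247
```

```bash
python3 -c "
from h import *
lipnow()"
python3 look.py top p6.png 230 130 160 110 5;python3 look.py scene p6b.png 190 160 120 90 6.6
```

```text
t 9.57 lip world [0.5728 0.082  0.0149] tub [ 0.1187 -0.0009  0.0109] pitch -3.1 yaw 1.619 F [ -0.5 -10.6   9.2] op 0.247
```

View pics/p6.png

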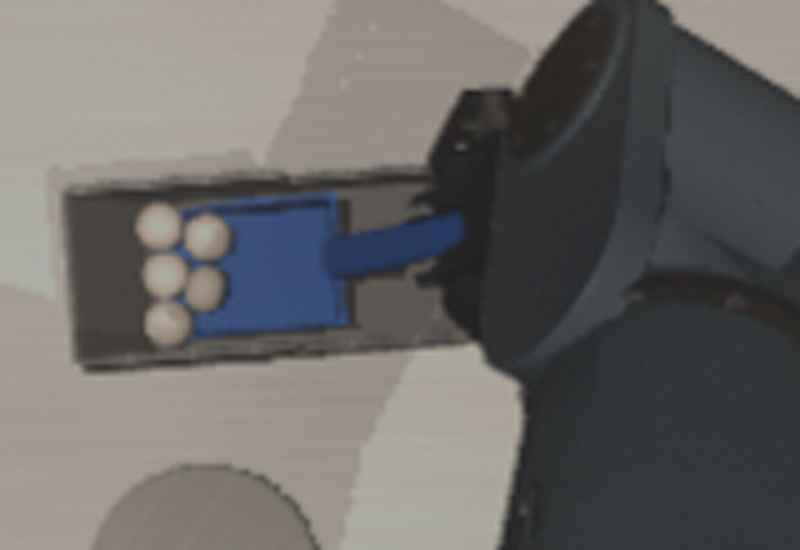

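View pics/p6b.png

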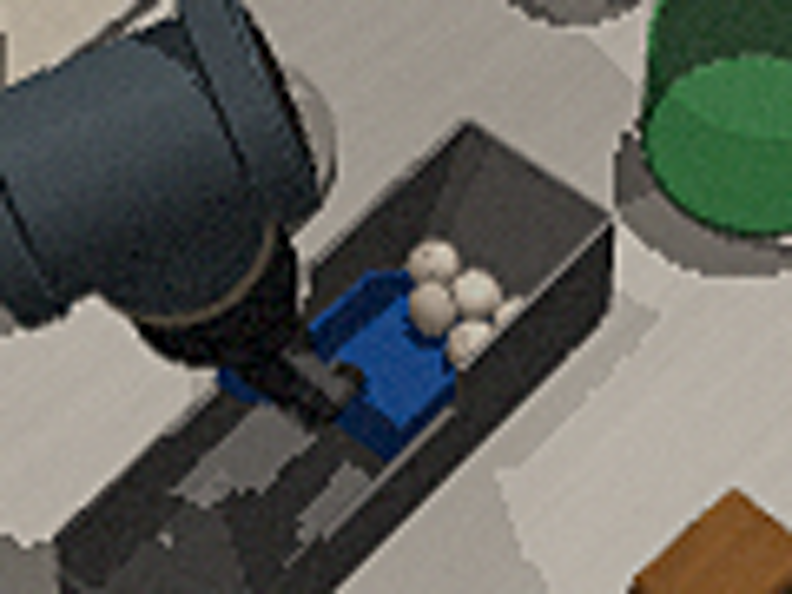

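```bash
python3 - <<'E'
from h import *
seq([(TY,p,tubpt(.118+.6*d/1e3,0,(11.5+d)/1e3)) for p,d in((1,7),(5,13),(10,21),(15,30),(20,38),(25,46))])
E
```

```text
dr [0.1, 4.1, -0.0] dp [-0.0151, -0.0003, 0.0021] | step mm 15 deg 4 rows 0.4
dr [0.1, 8.1, -0.0] dp [-0.0293, -0.0003, 0.0069] | step mm 15 deg 4 rows 0.4
dr [0.1, 13.1, -0.0] dp [-0.0456, -0.0003, 0.0144] | step mm 18 deg 5 rows 0.5
dr [0.1, 18.1, -0.0] dp [-0.0597, -0.0003, 0.0231] | step mm 17 deg 5 rows 0.5
dr [0.1, 23.1, -0.0] dp [-0.0732, -0.0003, 0.0344] | step mm 18 deg 5 rows 0.5
dr [0.1, 28.1, -0.0] dp [-0.0852, -0.0003, 0.0475] | step mm 18 deg 5 rows 0.5
```

Emit:
{"name": "step_arm", "arguments": {
  "dr": [
    [0, 2, 0],
    [0, 4.1, 0],
    [0, 6, 0],
    [0, 8.1, 0],
    [0, 13.1, 0],
    [0, 18.1, 0],
    [0, 23.1, 0],
    [0, 28.1, 0],
    [0, 28.1, 0],
    [0, 28.1, 0]
  ],
  "delta_pos": [
    [-0.0075, 0, 0.001],
    [-0.0151, 0, 0.0021],
    [-0.0223, 0, 0.0044],
    [-0.0293, 0, 0.0069],
    [-0.0456, 0, 0.0144],
    [-0.0597, 0, 0.0231],
    [-0.0732, 0, 0.0344],
    [-0.0852, 0, 0.0475],
    [-0.0852, 0, 0.0475],
    [-0.0852, 0, 0.0475]
  ],
  "grip": [0, 0, 0, 0, 0, 0, 0, 0, 0, 0]
}}

```text
time: 10.92
eef_pos: [0.5843, -0.1698, 0.191]
ee_rot: [0.637, 0.669, 0.264, -0.277]
ft_force: [1.0, 0.2, -1.9]
opening: 0.242
```

```bash
python3 -c "
from h import *
lipnow()"
python3 look.py top p7.png 230 130 160 110 5;python3 look.py scene p7b.png 190 160 120 90 6.6
```

```text
t 10.93 lip world [0.5704 0.1103 0.0607] tub [1.47e-01 1.00e-04 5.67e-02] pitch 25.0 yaw 1.620 F [ 1.   0.2 -1.9] op 0.242
```

View pics/p7.png

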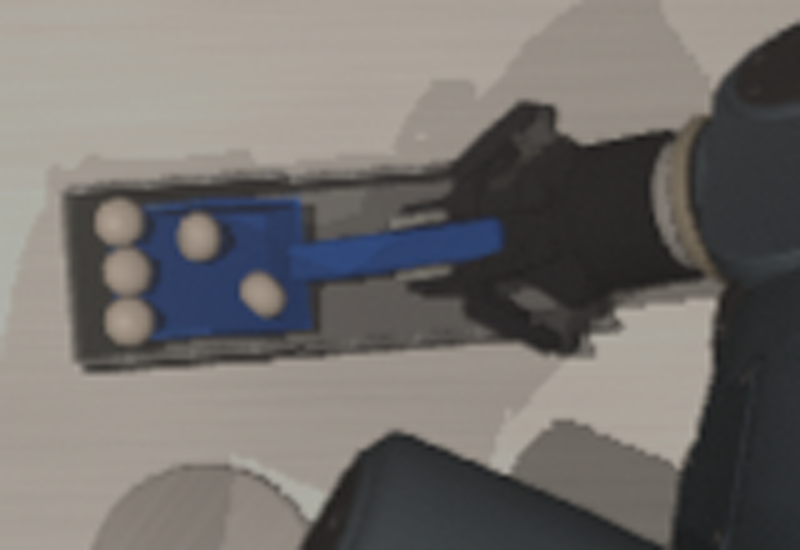

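View pics/p7b.png

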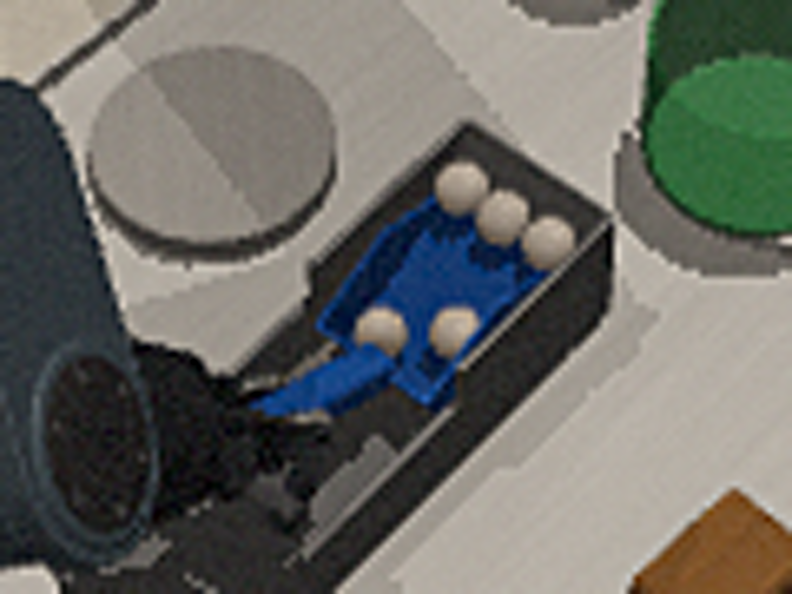

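Emit:
{"name": "step_arm", "arguments": {
  "dr": [
    [0, 0, 0],
    [0, 0, 0],
    [0, 0, 0],
    [0, 0, 0],
    [0, 0, 0],
    [0, 0, 0]
  ],
  "delta_pos": [
    [-0.003, 0, -0.003],
    [-0.006, 0, -0.006],
    [-0.009, 0, -0.009],
    [-0.012, 0, -0.012],
    [-0.014, 0, -0.014],
    [-0.014, 0, -0.014]
  ],
  "grip": [0, 0, 0, 0, 0, 0]
}}

```text
time: 11.78
eef_pos: [0.5852, -0.19, 0.1906]
ee_rot: [0.637, 0.669, 0.264, -0.278]
ft_force: [0.4, 0.7, -2.7]
opening: 0.246
```

```bash
python3 -c "
from h import *
lipnow()"
python3 look.py top p8.png 230 130 160 110 5;python3 look.py scene p8b.png 190 160 120 90 6.6
```

```text
t 11.78 lip world [0.5714 0.0902 0.0607] tub [1.27e-01 1.00e-04 5.67e-02] pitch 25.1 yaw 1.619 F [ 0.4  0.7 -2.7] op 0.246
```

View pics/p8.png

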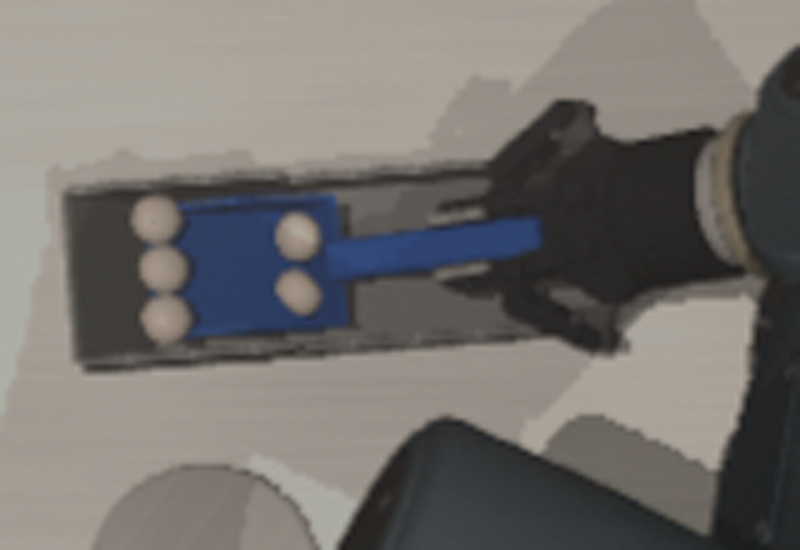

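View pics/p8b.png

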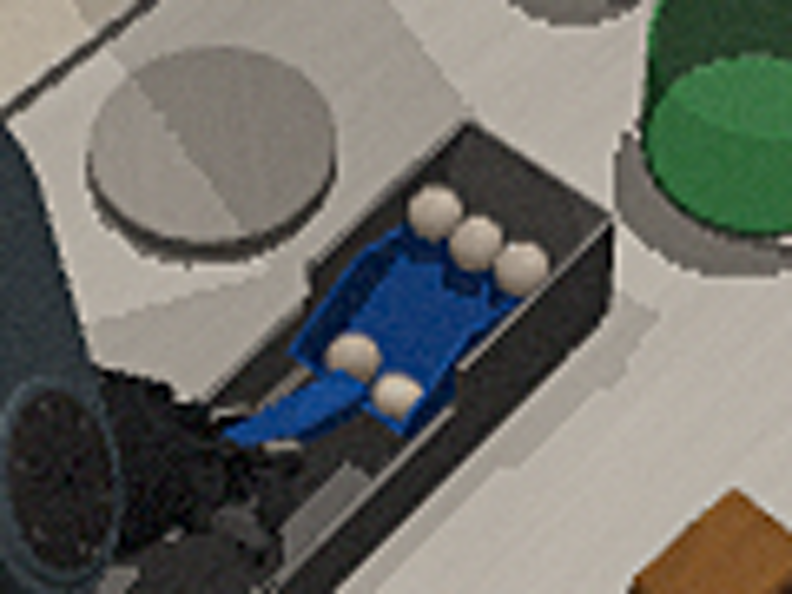

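Emit:
{"name": "step_arm", "arguments": {
  "dr": [
    [0, 0, 0],
    [0, 0, 0],
    [0, 0, 0],
    [0, 0, 0],
    [0, 0, 0]
  ],
  "delta_pos": [
    [0, 0.002, 0],
    [0, 0.004, 0],
    [0, 0.006, 0],
    [0, 0.006, 0],
    [0, 0.006, 0]
  ],
  "grip": [0, 0, 0, 0, 0]
}}

```text
time: 12.5
eef_pos: [0.5912, -0.1895, 0.1906]
ee_rot: [0.637, 0.669, 0.264, -0.278]
ft_force: [0.2, 0.7, -2.9]
opening: 0.243
```

```bash
python3 -c "
from h import *
lipnow()"
python3 look.py top p9.png 230 130 160 110 5;python3 look.py scene p9b.png 190 160 120 90 6.6
```

```text
t 12.50 lip world [0.5773 0.0907 0.0607] tub [ 0.1272 -0.0058  0.0567] pitch 25.1 yaw 1.619 F [ 0.2  0.7 -2.9] op 0.243
```

View pics/p9.png

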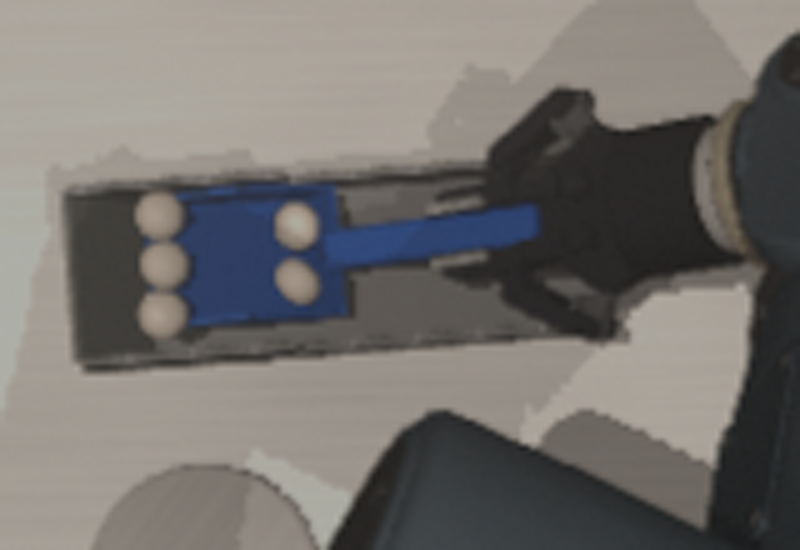

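View pics/p9b.png

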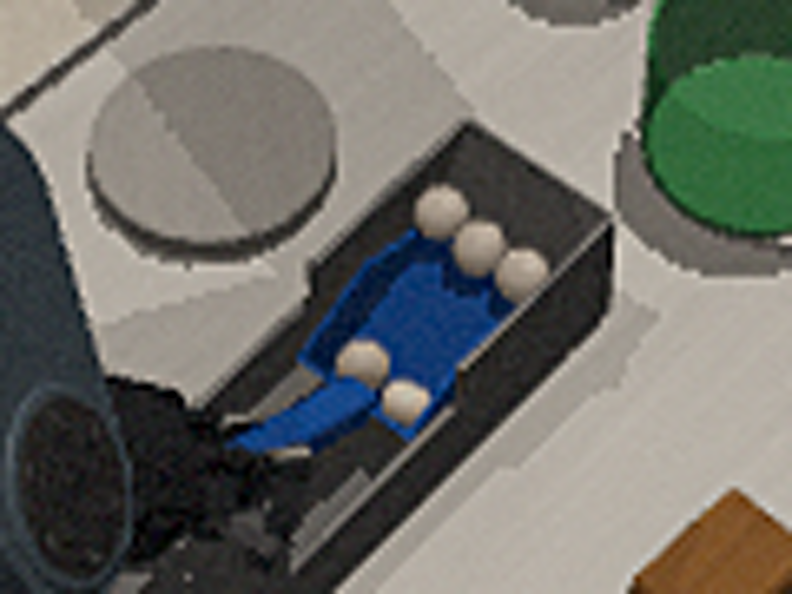

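```bash
python3 - <<'E'
from h import *
seq([(TY,p,tubpt(.127,y/1e3,.067)) for p,y in((31,-5),(31,5),(31,-5),(31,0))])
E
```

```text
dr [-0.0, 5.9, -0.1] dp [-0.0222, -0.0007, 0.005] | step mm 23 deg 6 rows 0.6
dr [-0.0, 5.9, -0.1] dp [-0.0222, -0.0107, 0.0051] | step mm 10 deg 0 rows 0.2
dr [-0.0, 5.9, -0.1] dp [-0.0222, -0.0007, 0.005] | step mm 10 deg 0 rows 0.2
dr [-0.0, 5.9, -0.1] dp [-0.0222, -0.0057, 0.005] | step mm 5 deg 0 rows 0.1
```

Emit:
{"name": "step_arm", "arguments": {
  "dr": [
    [0, 3, 0],
    [0, 5.9, 0],
    [0, 5.9, 0],
    [0, 5.9, 0],
    [0, 5.9, 0],
    [0, 5.9, 0],
    [0, 5.9, 0],
    [0, 5.9, 0]
  ],
  "delta_pos": [
    [-0.0111, -0.0007, 0.0025],
    [-0.0222, -0.0007, 0.005],
    [-0.0222, -0.0107, 0.005],
    [-0.0222, -0.0007, 0.005],
    [-0.0222, -0.0107, 0.005],
    [-0.0222, -0.0007, 0.005],
    [-0.0222, -0.0057, 0.005],
    [-0.0222, -0.0057, 0.005]
  ],
  "grip": [0, 0, 0, 0, 0, 0, 0, 0]
}}

```text
time: 13.6
eef_pos: [0.5858, -0.2018, 0.1714]
ee_rot: [0.623, 0.654, 0.296, -0.312]
ft_force: [-0.0, -0.5, -3.2]
opening: 0.243
```

```bash
python3 -c "
from h import *
lipnow()"
python3 look.py top p10.png 230 130 160 110 5;python3 look.py scene p10b.png 190 160 120 90 6.6
```

```text
t 13.60 lip world [0.5713 0.0903 0.071 ] tub [0.1271 0.0002 0.067 ] pitch 31.0 yaw 1.619 F [-0.  -0.5 -3.2] op 0.243
```

View pics/p10.png

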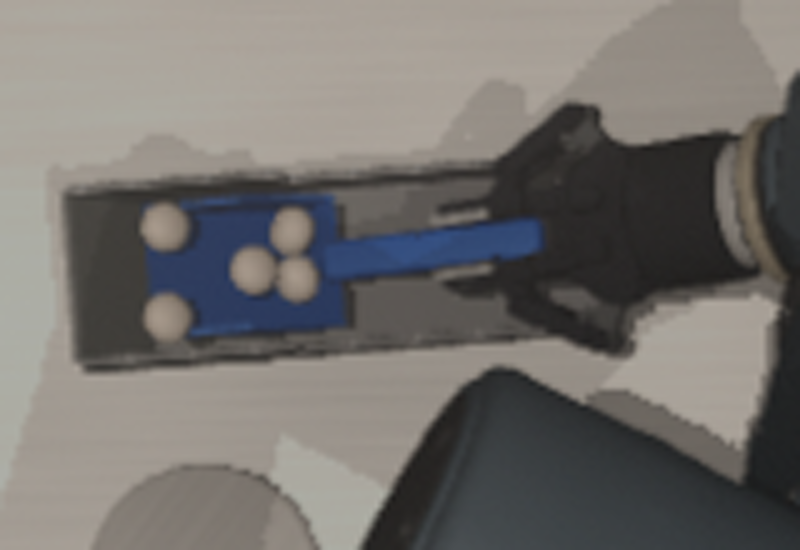

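View pics/p10b.png

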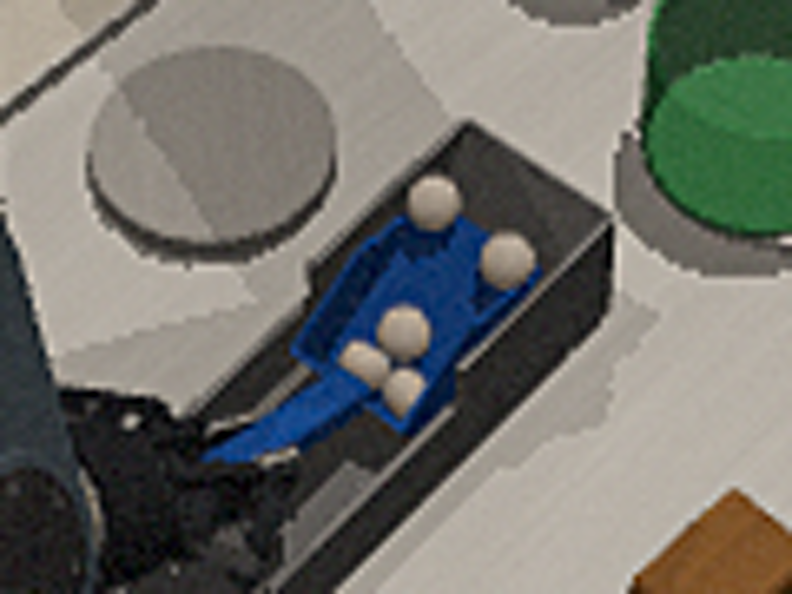

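Emit:
{"name": "step_arm", "arguments": {
  "dr": [
    [0, 0, 0],
    [0, 0, 0],
    [0, 0, 0],
    [0, 0, 0],
    [0, 0, 0],
    [0, 0, 0],
    [0, 0, 0],
    [0, 0, 0],
    [0, 0, 0]
  ],
  "delta_pos": [
    [0, 0.007, 0],
    [0, 0.007, 0],
    [0, 0, 0],
    [0, -0.007, 0],
    [0, -0.007, 0],
    [0, 0.006, 0],
    [0, -0.006, 0],
    [0, 0, 0],
    [0, 0, 0]
  ],
  "grip": [0, 0, 0, 0, 0, 0, 0, 0, 0]
}}

```text
time: 14.82
eef_pos: [0.5865, -0.2019, 0.1715]
ee_rot: [0.623, 0.654, 0.297, -0.312]
ft_force: [-0.3, -0.1, -2.7]
opening: 0.246
```

```bash
python3 -c "
from h import *
lipnow()"
python3 look.py top p11.png 230 130 160 110 5;python3 look.py scene p11b.png 190 160 120 90 6.6
```

```text
t 14.82 lip world [0.5722 0.0902 0.071 ] tub [ 0.1269 -0.0007  0.067 ] pitch 31.0 yaw 1.619 F [-0.3 -0.1 -2.7] op 0.246
```

View pics/p11.png

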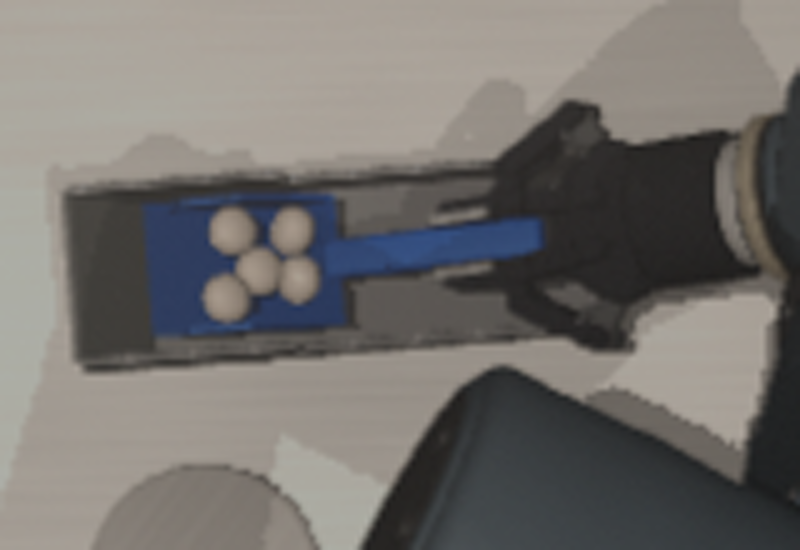

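View pics/p11b.png

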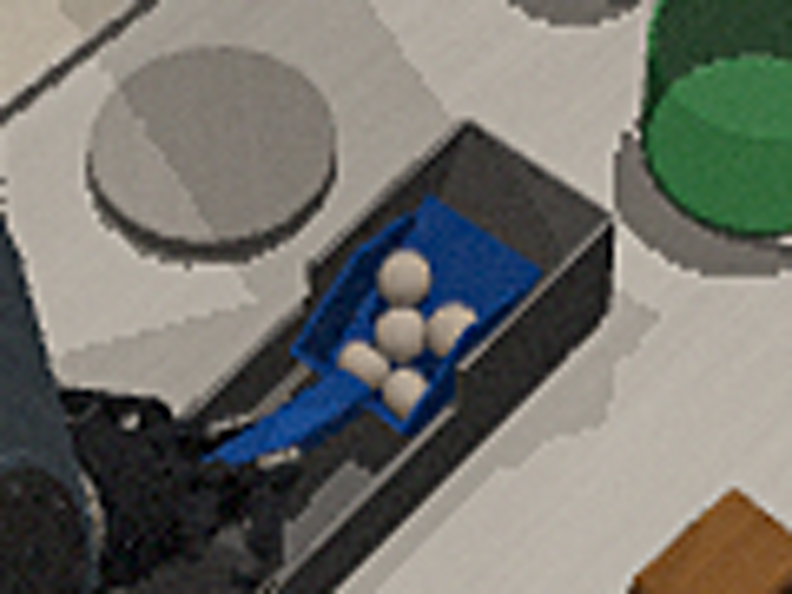

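```bash
python3 - <<'E'
from h import *
cams={n:camera(n) for n in("scene","top")}
ms=masks(cams,"jar")
for n,r in ms.items():
    for d in r[:4]:
        if d["p"]>.3: print(n,round(d["p"],2),d["box"],d["mask"].sum(),fit(cams,{n:d["mask"]},PARTS["jar"],[.609,.262,0],yaw=False))
J=np.array([.609,.262,0]);u=np.array([np.cos(TY),np.sin(TY),0])
lip=J-.025*u; z=lambda h:np.array([0,0,h])
seq([(TY,30,tubpt(.127,0,.1)),(TY,28,tubpt(.127,0,.2)),(TY,22,(lip+tubpt(.127,0,0)*[1,1,0])/2+z(.21)),(TY,18,lip+z(.20)),(TY,8,lip+z(.18))])
E
```

```text
scene 0.59 [304.1, 173.9, 36.1, 45.7] 1382 (array([0.60370382, 0.26247098]), np.float64(0.06416116471982392))
top 0.84 [199.2, 174.1, 45.7, 46.1] 1886 (array([0.60795592, 0.2613466 ]), np.float64(0.028746097814776328))
dr [-0.0, -1.0, -0.1] dp [0.0307, -0.0001, -0.0225] | step mm 38 deg 1 rows 0.6
dr [-0.0, -3.0, -0.1] dp [0.1186, -0.0002, -0.0888] | step mm 110 deg 2 rows 1.8
dr [-0.0, -9.0, -0.1] dp [0.2003, 0.0227, -0.0443] | step mm 96 deg 6 rows 1.5
dr [-0.0, -13.0, -0.1] dp [0.2594, 0.0456, 0.0148] | step mm 87 deg 4 rows 1.4
dr [-0.0, -23.0, -0.1] dp [0.2977, 0.0456, 0.0254] | step mm 40 deg 10 rows 0.9
```

Emit:
{"name": "step_arm", "arguments": {
  "dr": [
    [0, -0.5, 0],
    [0, -1, 0],
    [0, -1.5, 0],
    [0, -2, 0],
    [0, -2.5, 0],
    [0, -3, 0],
    [0, -4.5, 0],
    [0, -6, 0],
    [0, -7.5, 0],
    [0, -9, 0],
    [0, -10, 0],
    [0, -11, 0],
    [0, -12, 0],
    [0, -13, 0],
    [0, -13, 0],
    [0, -13, 0]
  ],
  "delta_pos": [
    [0.015, 0, -0.0112],
    [0.0307, 0, -0.0225],
    [0.053, 0, -0.039],
    [0.075, 0, -0.056],
    [0.097, 0, -0.0725],
    [0.1186, 0, -0.0888],
    [0.139, 0.0057, -0.0777],
    [0.1595, 0.0113, -0.0666],
    [0.18, 0.017, -0.0555],
    [0.2003, 0.0227, -0.0443],
    [0.2151, 0.0282, -0.0295],
    [0.2299, 0.0337, -0.0148],
    [0.2446, 0.0392, 0],
    [0.2594, 0.0446, 0.0148],
    [0.2594, 0.0446, 0.0148],
    [0.2594, 0.0446, 0.0148]
  ],
  "grip": [0, 0, 0, 0, 0, 0, 0, 0, 0, 0, 0, 0, 0, 0, 0, 0]
}}

```text
time: 17.12
eef_pos: [0.6222, -0.0252, 0.3635]
ee_rot: [0.652, 0.685, 0.224, -0.236]
ft_force: [0.4, -1.0, -2.8]
opening: 0.239
```

```bash
cat >> h.py <<'E'
J=np.array([.607,.262,0]);u=np.array([np.cos(TY),np.sin(TY),0])
E
python3 - <<'E'
from h import *
lipnow(); z=lambda h:np.array([0,0,h])
lip=J-.025*u
seq([(TY,p,lip+z(h)) for p,h in((8,.165),(0,.135),(-8,.108),(-12,.106),(-20,.105),(-28,.104),(-36,.103),(-44,.102),(-52,.1),(-60,.1))])
E
python3 look.py top p12.png 150 110 180 130 4.4;python3 look.py scene p12b.png 190 110 160 120 5
```

```text
t 17.12 lip world [0.6091 0.2368 0.1998] tub [ 0.2715 -0.0449  0.1958] pitch 18.0 yaw 1.619 F [ 0.4 -1.  -2.8] op 0.239
dr [-0.0, -10.0, -0.1] dp [0.0308, -0.001, 0.0136] | step mm 34 deg 10 rows 0.9
dr [-0.0, -18.0, -0.1] dp [0.0552, -0.001, 0.0327] | step mm 31 deg 8 rows 0.7
dr [-0.1, -26.0, -0.1] dp [0.0817, -0.001, 0.0554] | step mm 35 deg 8 rows 0.7
dr [-0.1, -30.0, -0.1] dp [0.1018, -0.001, 0.06] | step mm 21 deg 4 rows 0.4
dr [-0.1, -38.0, -0.1] dp [0.1431, -0.0011, 0.0711] | step mm 43 deg 8 rows 0.7
dr [-0.1, -46.0, -0.1] dp [0.1825, -0.0011, 0.088] | step mm 43 deg 8 rows 0.7
dr [-0.1, -54.0, -0.1] dp [0.2193, -0.0011, 0.1103] | step mm 43 deg 8 rows 0.7
dr [-0.1, -62.0, -0.0] dp [0.2527, -0.0012, 0.1376] | step mm 43 deg 8 rows 0.7
dr [-0.1, -70.0, -0.0] dp [0.2815, -0.0012, 0.1702] | step mm 43 deg 8 rows 0.7
dr [-0.1, -78.0, -0.0] dp [0.3069, -0.0012, 0.205] | step mm 43 deg 8 rows 0.7
```

View pics/p12.png

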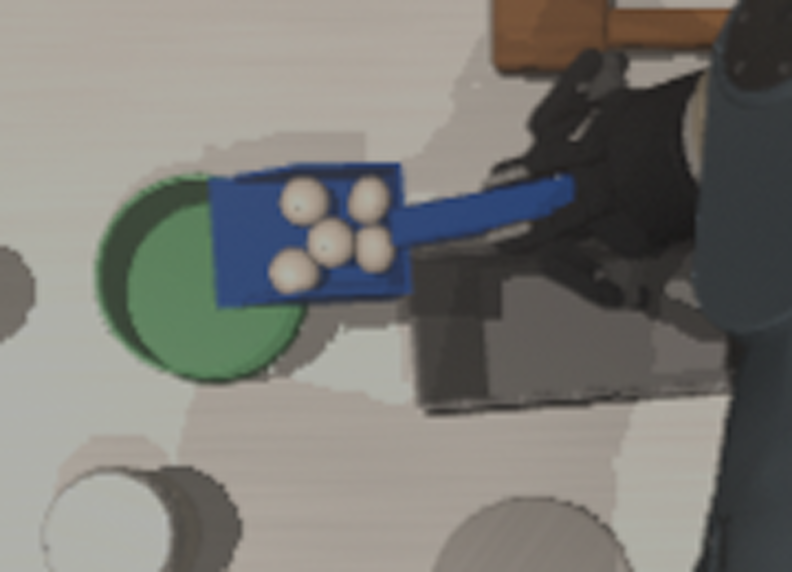

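View pics/p12b.png

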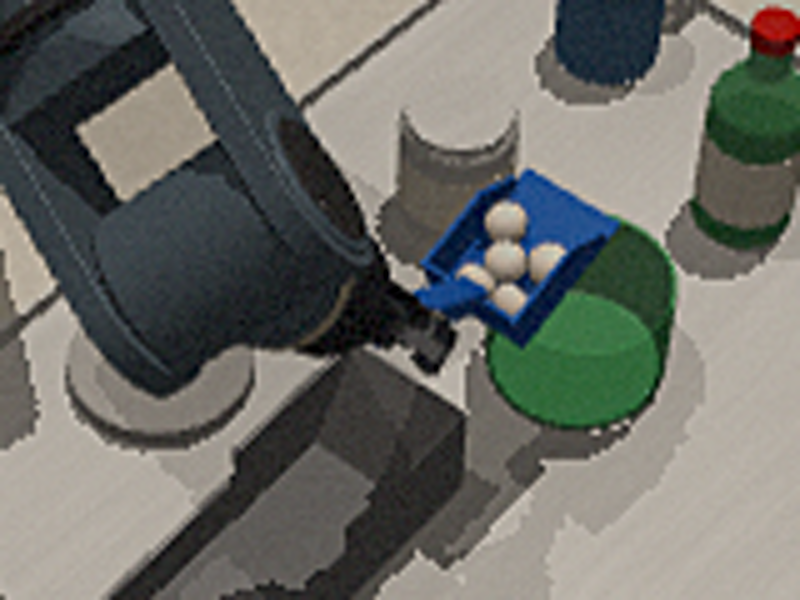

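```bash
python3 - <<'E'
from h import *
c=camera("top"); print(proj(c,[.6091,.2368,.1998]), -c["R"].T@c["t"])
E
```

```text
[[197.62348215 165.46492797]] [0.45947585 0.09527199 1.19883639]
```

Emit:
{"name": "step_arm", "arguments": {
  "dr": [
    [0, -5, 0],
    [0, -10, 0],
    [0, -14, 0],
    [0, -18, 0],
    [0, -22, 0],
    [0, -26, 0],
    [0, -30, 0],
    [0, -34, 0],
    [0, -38, 0],
    [0, -42, 0],
    [0, -46, 0],
    [0, -50, 0],
    [0, -54, 0],
    [0, -54, 0],
    [0, -54, 0]
  ],
  "delta_pos": [
    [0.0155, -0.001, 0.0065],
    [0.0308, -0.001, 0.0136],
    [0.043, -0.001, 0.023],
    [0.0552, -0.001, 0.0327],
    [0.0685, -0.001, 0.044],
    [0.0817, -0.001, 0.0554],
    [0.1018, -0.001, 0.06],
    [0.1227, -0.001, 0.0652],
    [0.1431, -0.001, 0.0711],
    [0.163, -0.001, 0.079],
    [0.1825, -0.001, 0.088],
    [0.2013, -0.001, 0.0987],
    [0.2193, -0.001, 0.1103],
    [0.2193, -0.001, 0.1103],
    [0.2193, -0.001, 0.1103]
  ],
  "grip": [0, 0, 0, 0, 0, 0, 0, 0, 0, 0, 0, 0, 0, 0, 0]
}}

```text
time: 19.15
eef_pos: [0.6096, 0.2145, 0.4115]
ee_rot: [0.683, 0.717, -0.096, 0.1]
ft_force: [-0.5, -0.5, -1.1]
opening: 0.245
```

```bash
python3 - <<'E'
from h import *
lipnow(); z=lambda h:np.array([0,0,h])
lip=J-.025*u
seq([(TY,p,lip+z(h)) for p,h in((-44,.102),(-52,.1),(-60,.1))])
E
python3 look.py top p13.png 150 110 180 130 4.4;python3 look.py scene p13b.png 230 100 160 120 5
```

```text
t 19.15 lip world [0.608  0.2367 0.103 ] tub [ 0.2714 -0.0438  0.099 ] pitch -35.9 yaw 1.620 F [-0.5 -0.5 -1.1] op 0.245
dr [-0.1, -8.1, -0.0] dp [0.0424, -0.0003, -0.0111] | step mm 44 deg 8 rows 0.8
dr [-0.1, -16.1, -0.0] dp [0.0857, -0.0003, -0.0152] | step mm 43 deg 8 rows 0.7
dr [-0.1, -24.1, -0.0] dp [0.1288, -0.0004, -0.0152] | step mm 43 deg 8 rows 0.7
```

View pics/p13.png

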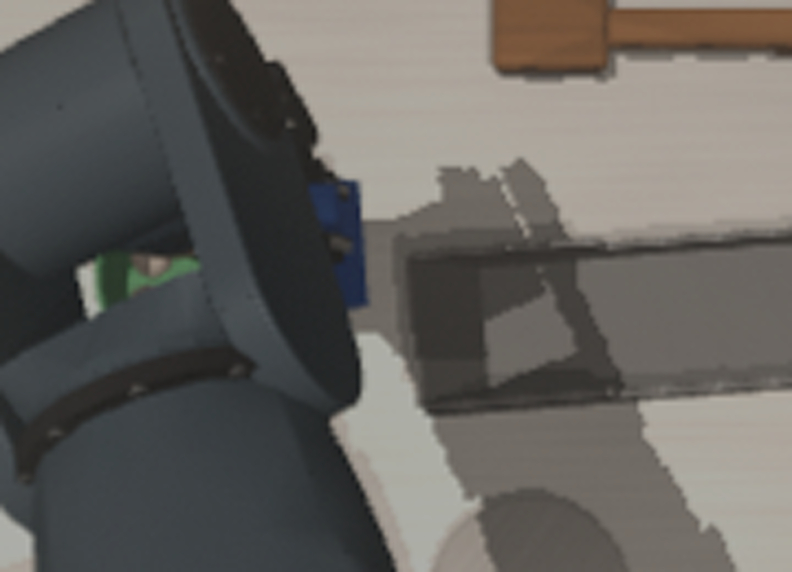

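View pics/p13b.png

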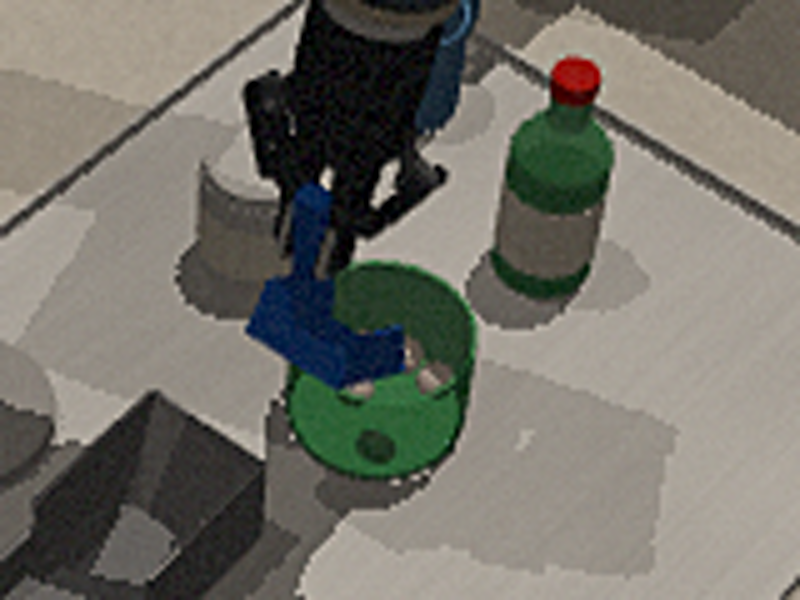

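Emit:
{"name": "step_arm", "arguments": {
  "dr": [
    [0, -4, 0],
    [0, -8.1, 0],
    [0, -12, 0],
    [0, -16.1, 0],
    [0, -20, 0],
    [0, -20, 0],
    [0, -20, 0],
    [0, -20, 0]
  ],
  "delta_pos": [
    [0.021, 0, -0.0058],
    [0.0424, 0, -0.0111],
    [0.064, 0, -0.0135],
    [0.0857, 0, -0.0152],
    [0.107, 0, -0.0155],
    [0.107, 0, -0.0155],
    [0.107, 0, -0.0155],
    [0.107, 0, -0.0155]
  ],
  "grip": [0, 0, 0, 0, 0, 0, 0, 0]
}}

```text
time: 20.25
eef_pos: [0.6045, 0.3212, 0.3975]
ee_rot: [0.656, 0.689, -0.213, 0.223]
ft_force: [1.0, -0.7, -1.5]
opening: 0.242
```

```bash
python3 - <<'E'
from h import *
lipnow(); z=lambda h:np.array([0,0,h])
lip=J-.025*u
seq([(TY,p,lip+d*u+z(h)) for p,d,h in((-56,0,.15),(-40,-.03,.2),(-20,-.06,.24))])
E
python3 look.py scene p14b.png 230 100 160 120 5
```

```text
t 20.25 lip world [0.6084 0.2367 0.1001] tub [ 0.2714 -0.0441  0.0961] pitch -55.9 yaw 1.620 F [ 1.  -0.7 -1.5] op 0.242
dr [-0.1, -0.1, -0.1] dp [-0.0287, -0.0005, -0.0407] | step mm 50 deg 0 rows 0.8
dr [-0.1, 15.9, -0.1] dp [-0.1583, -0.0003, -0.0232] | step mm 131 deg 16 rows 2.1
dr [-0.1, 35.9, -0.1] dp [-0.2807, -0.0001, 0.0393] | step mm 137 deg 20 rows 2.2
```

View pics/p14b.png

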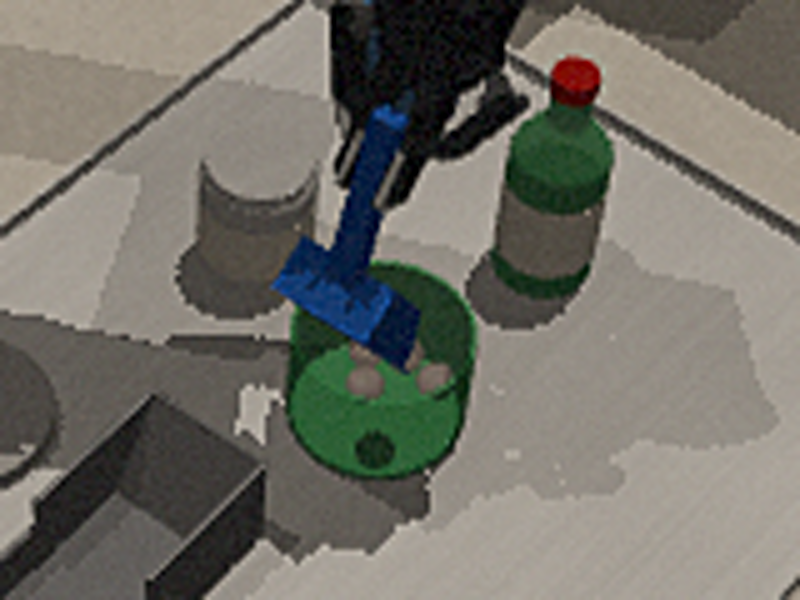

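Emit:
{"name": "step_arm", "arguments": {
  "dr": [
    [0, 0, 0],
    [0, 0, 0],
    [0, 8, 0],
    [0, 15.9, 0],
    [0, 22, 0],
    [0, 29, 0],
    [0, 35.9, 0],
    [0, 35.9, 0],
    [0, 35.9, 0]
  ],
  "delta_pos": [
    [-0.0145, 0, -0.02],
    [-0.0287, 0, -0.0407],
    [-0.09, 0, -0.034],
    [-0.1583, 0, -0.0232],
    [-0.2, 0, -0.003],
    [-0.24, 0, 0.017],
    [-0.2807, 0, 0.0393],
    [-0.2807, 0, 0.0393],
    [-0.2807, 0, 0.0393]
  ],
  "grip": [0, 0, 0, 0, 0, 0, 0, 0, 0]
}}

```text
time: 21.42
eef_pos: [0.6165, 0.0725, 0.5303]
ee_rot: [0.69, 0.724, -0.001, 0.001]
ft_force: [-0.0, 0.2, -0.6]
opening: 0.242
```

```bash
python3 -c "
from h import *
lipnow()"
python3 look.py top p15.png 90 60 300 220 2.6;python3 look.py scene p15b.png 150 90 220 165 3.6; python3 look.py scene p15c.png 270 130 80 70 8
```

```text
t 21.43 lip world [0.6111 0.1776 0.2396] tub [ 0.2122 -0.0439  0.2356] pitch -20.2 yaw 1.620 F [-0.   0.2 -0.6] op 0.242
```

View pics/p15.png

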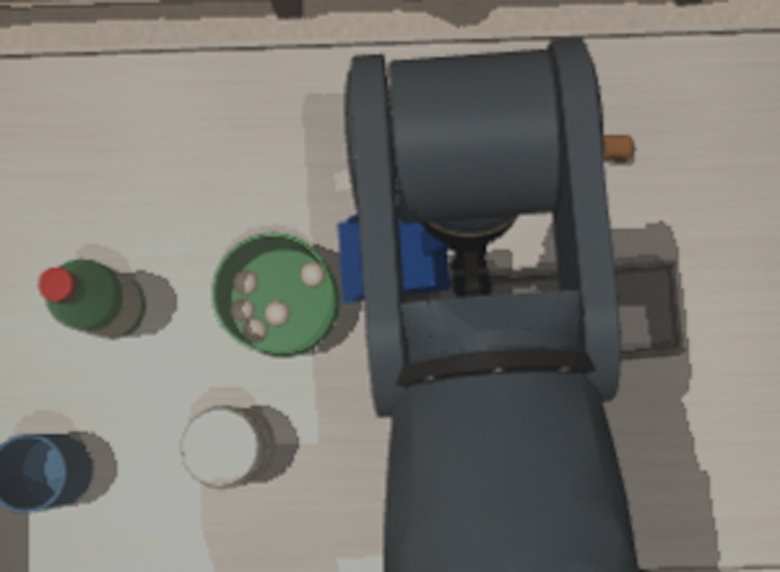

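View pics/p15b.png

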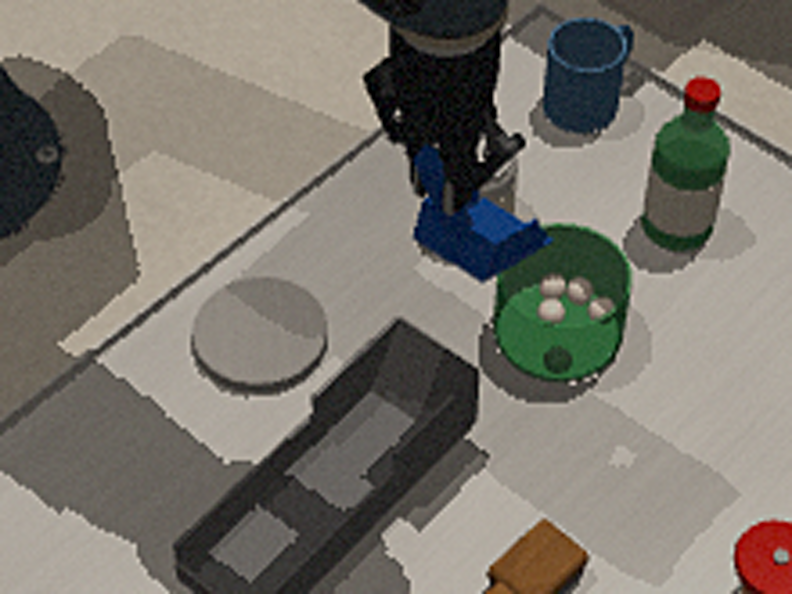

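View pics/p15c.png

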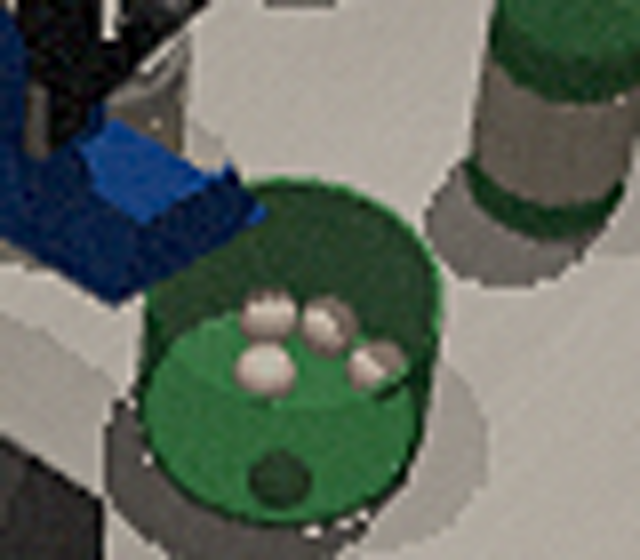

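```bash
python3 - <<'E'
from h import *
lipnow(); z=lambda h:np.array([0,0,h])
l=np.array([.438,-.234,.0])+R.from_euler('z',1.925).apply([.05,0,0])
seq([(1.925,0,l+z(.10)),(1.925,0,l+z(.012))])
E
```

```text
t 21.57 lip world [0.6108 0.1787 0.2393] tub [ 0.2134 -0.0436  0.2353] pitch -20.1 yaw 1.622 F [-0.4  0.2 -1.1] op 0.240
dr [2.9, 20.0, -17.2] dp [-0.4399, -0.149, 0.1947] | step mm 504 deg 27 rows 8.1
dr [2.9, 20.0, -17.2] dp [-0.4396, -0.1489, 0.2827] | step mm 88 deg 0 rows 1.4
```

Emit:
{"name": "step_arm", "arguments": {
  "dr": [
    [2.9, 20, -17.2],
    [2.9, 20, -17.2],
    [2.9, 20, -17.2],
    [2.9, 20, -17.2],
    [2.9, 20, -17.2],
    [2.9, 20, -17.2],
    [2.9, 20, -17.2],
    [2.9, 20, -17.2],
    [2.9, 20, -17.2],
    [2.9, 20, -17.2],
    [2.9, 20, -17.2],
    [2.9, 20, -17.2]
  ],
  "delta_pos": [
    [-0.044, -0.015, 0.01],
    [-0.088, -0.03, 0.02],
    [-0.132, -0.045, 0.03],
    [-0.176, -0.06, 0.05],
    [-0.22, -0.075, 0.075],
    [-0.264, -0.09, 0.1],
    [-0.308, -0.104, 0.13],
    [-0.352, -0.119, 0.155],
    [-0.396, -0.134, 0.175],
    [-0.44, -0.149, 0.1947],
    [-0.44, -0.149, 0.1947],
    [-0.44, -0.149, 0.1947]
  ],
  "grip": [0, 0, 0, 0, 0, 0, 0, 0, 0, 0, 0, 0]
}}

```text
time: 23.08
eef_pos: [0.4898, -0.374, 0.3367]
ee_rot: [0.563, 0.808, 0.1, -0.142]
ft_force: [-0.2, -0.4, -1.0]
opening: 0.244
```

```bash
python3 - <<'E'
from h import *
lipnow(); z=lambda h:np.array([0,0,h])
l=np.array([.438,-.234,.0])+R.from_euler('z',1.925).apply([.05,0,0])
seq([(1.925,0,l+z(.03)),(1.925,0,l+z(.008)),(1.925,0,l+z(.004))])
E
python3 look.py scene p16.png 100 160 140 110 5.5;python3 look.py top p16t.png 330 170 130 100 6
```

```text
t 23.07 lip world [ 0.4212 -0.187   0.1001] tub [-0.1424  0.1639  0.0961] pitch 0.0 yaw 1.924 F [-0.2 -0.4 -1. ] op 0.244
dr [0.1, -0.0, -0.1] dp [-0.0238, -0.0001, 0.0659] | step mm 70 deg 0 rows 1.1
dr [0.1, -0.0, -0.1] dp [-0.0313, -0.0001, 0.0865] | step mm 22 deg 0 rows 0.4
dr [0.1, -0.0, -0.1] dp [-0.0327, -0.0001, 0.0903] | step mm 4 deg 0 rows 0.1
```

View pics/p16.png

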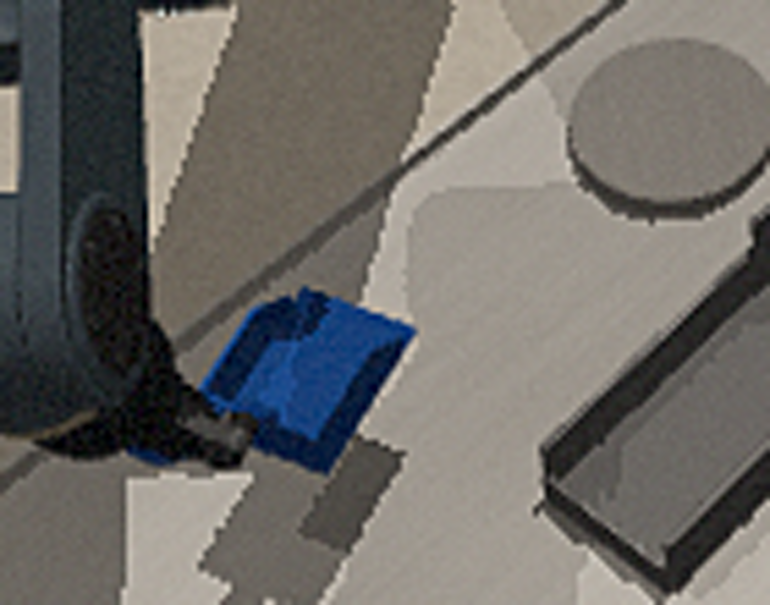

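View pics/p16t.png

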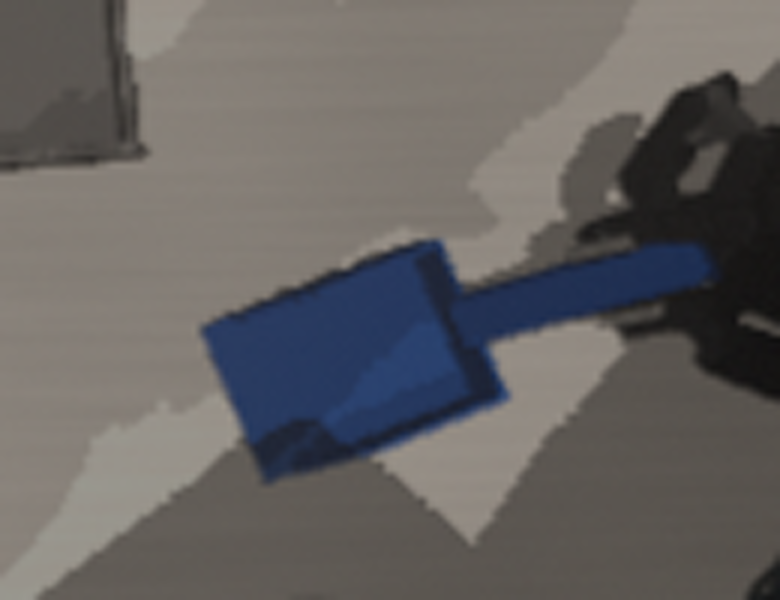

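Scoop is empty and level. Lower it to the floor.

Emit:
{"name": "step_arm", "arguments": {
  "dr": [
    [0, 0, 0],
    [0, 0, 0],
    [0, 0, 0],
    [0, 0, 0],
    [0, 0, 0],
    [0, 0, 0]
  ],
  "delta_pos": [
    [-0.012, 0, 0.033],
    [-0.0238, 0, 0.0659],
    [-0.029, 0, 0.08],
    [-0.0313, 0, 0.0865],
    [-0.0325, 0, 0.0898],
    [-0.0325, 0, 0.0898]
  ],
  "grip": [0, 0, 0, 0, 0, 0]
}}

```text
time: 23.92
eef_pos: [0.4894, -0.3746, 0.2418]
ee_rot: [0.564, 0.808, 0.1, -0.142]
ft_force: [0.4, -0.1, -2.3]
opening: 0.243
```

```bash
python3 - <<'E'
from h import *
lipnow();o=get_obs(); print(o["moment"])
E
```

```text
t 23.93 lip world [ 0.4211 -0.1877  0.0051] tub [-0.1431  0.164   0.0011] pitch -0.0 yaw 1.923 F [ 0.4 -0.1 -2.3] op 0.243
[-0.31643209 -0.11064771 -0.04873232]
```

Emit:
{"name": "step_arm", "arguments": {
  "dr": [
    [0, 0, 0],
    [0, 0, 0],
    [0, 0, 0]
  ],
  "delta_pos": [
    [-0.0003, 0, 0.0008],
    [-0.0006, 0, 0.0016],
    [-0.0006, 0, 0.0016]
  ],
  "grip": [0, 0, 0]
}}

```text
time: 24.3
eef_pos: [0.4894, -0.3748, 0.2404]
ee_rot: [0.564, 0.808, 0.1, -0.142]
ft_force: [-0.2, -1.5, 5.2]
opening: 0.244
```

```bash
python3 - <<'E'
from h import *
lipnow();o=get_obs(); print(o["moment"])
E
```

```text
t 24.30 lip world [ 0.4212 -0.1879  0.0037] tub [-0.1434  0.1639 -0.0003] pitch -0.0 yaw 1.923 F [-0.2 -1.5  5.2] op 0.244
[0.03879081 0.25797964 0.11835327]
```

Emit:
{"name": "step_arm", "arguments": {
  "dr": [
    [0, 0, 0],
    [0, 0, 0],
    [0, 0, 0],
    [0, 0, 0],
    [0, 0, 0],
    [0, 0, 0],
    [0, 0, 0],
    [0, 0, 0],
    [0, 0, 0],
    [0, 0, 0],
    [0, 0, 0]
  ],
  "delta_pos": [
    [0, 0, 0],
    [0, 0, 0],
    [0, 0, 0],
    [0, 0, 0],
    [0, 0, 0],
    [0, 0, -0.01],
    [0, 0, -0.04],
    [0, 0, -0.09],
    [0, 0, -0.14],
    [0, 0, -0.18],
    [0, 0, -0.18]
  ],
  "grip": [0.06, 0.07, 0.07, 0.07, 0.07, 0.07, 0.07, 0.07, 0.07, 0.07, 0.07]
}}

```text
time: 25.68
eef_pos: [0.5104, -0.4332, 0.4123]
ee_rot: [0.564, 0.808, 0.099, -0.139]
ft_force: [-0.7, 1.1, -0.5]
opening: 0.819
```

```bash
python3 look.py scene p17.png 60 90 320 220 2.4;python3 look.py top p17t.png 80 60 400 230 1.9
python3 - <<'E'
from h import *
cams={n:camera(n) for n in("scene","top")}
print(get_obs()["time"],get_obs()["opening"])
for name,x0 in(("scoop",[.438,-.234,1.925]),("jar",[.607,.262,0])):
    ms=masks(cams,name)
    for n,r in ms.items():
        for d in r[:2]: print(name,n,round(d["p"],2),fit(cams,{n:d["mask"]},PARTS[name],x0,yaw=name=="scoop"))
E
```

```text
25.875 0.8187752442049671
scoop scene 0.76 (array([ 0.43627408, -0.2364901 ,  1.9326816 ]), np.float64(0.05154369440083728))
scoop top 0.74 (array([ 0.43973007, -0.23324573,  1.91609739]), np.float64(0.09017072766451184))
jar scene 0.88 (array([0.60272755, 0.26160236]), np.float64(0.19800304620071074))
jar top 0.92 (array([0.60806337, 0.26233492]), np.float64(0.22279112511487464))
jar top 0.37 (array([0.58435796, 0.24217844]), np.float64(0.9733226623982927))
```

View pics/p17.png

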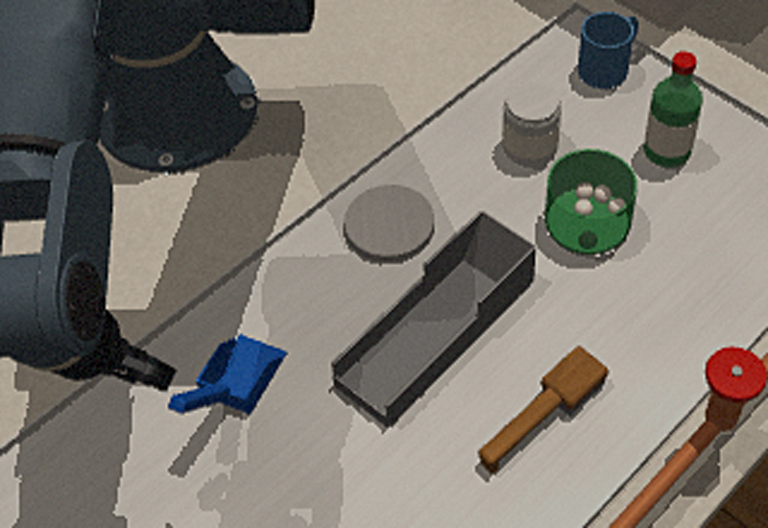

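View pics/p17t.png

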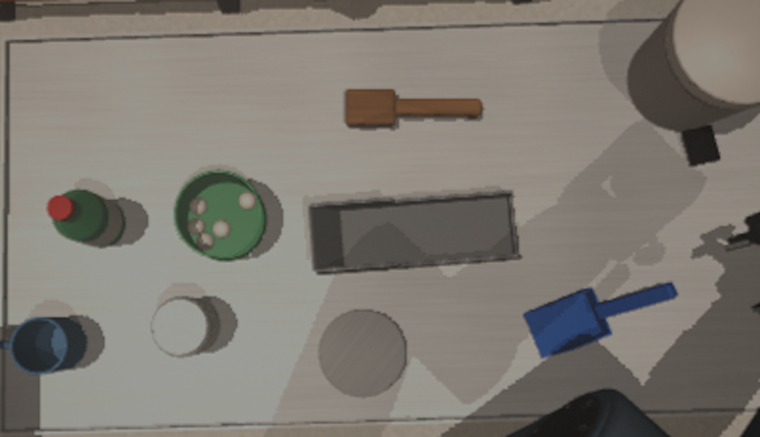

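The five tablets are in the jar (top view pixels about 200–247, 200–240). The tub is empty, the scoop lies flat on the tray, and the jar hasn't moved. Handing in.

```bash
python3 -c "
from rig import robot
print(robot.close_job())"
```

```text
the job is handed in; nothing more can be done
None
```

All five salt tablets are in the jar, and the job is handed in at about 26 s of the 64 s allowed.

I gripped the scoop by its handle, pushed it along the tub floor and collected the tablets against the far wall. Three jammed across the lip at first. I freed them with small tilts and side shakes inside the tub, then poured slowly over the jar mouth. The scoop went back where it started.

Last checks, from the final pictures and fits:
- **Tablets:** the top view shows five in the jar. The scene view shows four clearly, plus a dark round shape in shadow that I take to be the fifth. The tub and scoop are empty and I saw no tablets anywhere else.
- **Jar:** it is standing where it was. Its position matches the earlier fits to about 1 mm in each camera, though the two cameras differ from each other by about 5 mm in x, as they did before. The final fits overlapped less well than before.
- **Scoop:** it lies flat and right way up on the tray floor, within 2–3 mm of its original place, and the gripper is clear of it.
- **Other things:** the lid, can, brush, bottle and mug look undisturbed.
- **Forces:** the highest wrist force I read, at the end of a move, was about 14 N, while pushing against the tub's far wall.

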